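# Lay out the weighing and stirring station for a pepper sample

## Robot

A 6-joint arm with a two-finger parallel gripper is mounted at the origin on the work surface. World frame = base frame: x ahead of the robot, y to its left, z up, the work surface at z = 0. Lengths are in mm, angles in rad, forces in N, time in s.
With the tool pointing down it reaches from about 350 to 975 mm from the base axis. Payload 7.1 kg.
Tool frame: the origin (TCP) lies at the very end of the fingers, on their centre line; the grasp point (between the pads) lies 19 mm behind it; y points along the fingers, x is the direction in which the jaws open and shut, and the axes are right-handed (so a half turn about y gives the same grasp; the last joint's range is limited). The gripper opens to 88 mm and grips with 3 to 60 N. Pads are 20 mm wide; open, the fingers measure 115 mm over their backs; the gripper's body (75 mm by 178 mm) begins 61 mm behind the grasp point.
Start: joints at [1.095, 0.423, 1.63, -0, 1.089, -0.019], TCP at [275.641, 560.916, 195.675] pointing down, gripper open.
Joint ranges: [-3, 3], [-0.9, 2.11], [0.09, 2.58], [-1.31, 4.45], [0.11, 2.69], [-2.54, 2.54]. Speed limits (rad/s): [2.39, 2.39, 3.01, 3.14, 3.14, 3.14].

## Interface

Orientations are given as a rotation vector (axis times angle).
In Python, from workcell import ctrl gives the robot as it stands. The module is installed in compiled form; this text tells all that it offers.
- The arm moves only by the tool jog_arm, never from a script. Its argument "steps" is a list of rows, each an object with "turn": the turn, a rotation vector about the world's x, y, z scaled (see below), a list of three; "dp": the shift along the world's x, y, z scaled (see below), a list of three; "claw": the opening, from 0 (shut) to 1 (fully open). In form: [{"turn": [wx, wy, wz], "dp": [x, y, z], "claw": claw}, ...]. A call has 1 to 12 rows; each row is the pose to reach, as a shift and turn from the pose measured when the call began, turning the shorter way round; what a row does not reach only later rows make up. The controller multiplies each number of a shift by 80 mm and each number of a turn by pi rad. A row lasts 1/12 s, in which the tool goes at most 41.7 mm and 7.16 degrees, less where a joint would pass 70% of its speed; a pose out of reach is approached as far as the arm can. A call with a number of a shift or a turn outside -1 to 1 is refused whole. A call with a gripper value outside its range is refused whole. The fingers move at their own pace and stop on an object; the grip force is fixed at half the most. Time passes only in rows, so rows that repeat a pose let the fingers close. It gives the time, the measured TCP pose, the force and the opening at its end, in the units of the state.
- ctrl.get_obs(): the state, without advancing time (a new reading comes with each control period).
- ctrl.get_image(name): name is "scene" or "top" or "wrist"; returns a dict with "img" (400x640x3 uint8, red, green, blue), "range_z" (400x640 float32, mm along the optical axis (not along the pixel's ray), 0 where there is no reading), "fovy" (degrees; the focal length in pixels is half the picture's height over the tangent of half this angle, whatever the lens; pixels are square), "cx", "cy" (the principal point, pixels), "dist_coeffs" ([k1, k2, p1, p2, k3] as OpenCV has them; the pictures are not rectified), "camera_from_world" (4x4, takes a point from world to camera coordinates); the wrist camera has in their place "hand_eye" (4x4, takes a point from camera to tool coordinates, whose origin is the TCP and whose axes are the tool frame's). Camera axes: x right, y down, z forward; pixel columns grow to the right and rows downward; lengths in mm; the calibration is good to about 2 mm. A picture is of the moment at which its call begins: read the wrist's pose just before it.
- ctrl.close_job(): hands the job in, once; it reports no verdict.
The state is a dict: "t": time; "qpos": joint angles; "qvel": joint speeds; "joint_torque": joint torques, N m; "ee_pos": TCP position; "orientation": TCP orientation; "ft_force": force on the tool from outside, world axes, zero at the start; "moment": the same for the moment, N m; "width": finger opening in mm.
Only numpy, scipy, OpenCV 4.12 (cv2) and the standard library are available. Lean on these libraries where they do the work, as an engineer would, in place of code of your own. Each camera call takes 0.05 s, during which the arm holds its last target.

## Task

Set up the bench for the pepper sample: stand the empty porcelain dish in the middle of the balance's pan and let go of it there, and only then, since the balance is tared on the empty dish, stand the pepper in the dish, stem up. Stand the beaker in the middle of the stirrer's plate, and the small white-capped amber bottle on the bench midway between the pan and the plate. Set every piece down gently and upright, without dropping it, and leave the flask, the tomato and the wash bottle where they are.

Things in the scene. Friction and masses are not known exactly. Their poses are not given: they have to be found in the camera images.
- balance: laboratory balance, fixed: white box 200 mm wide, 220 mm deep, with sloping display panel and black keys at its front (robot side), and a flat round steel pan 124 mm across, its top 65 mm above the bench. Origin: on the bench under the pan's centre; x to its back, y to its left (body reaches 140 mm forward of the origin, 80 back, 100 to each side). Stands left or right of the stirrer.
- stirrer: magnetic stirrer, fixed: blue box 150 mm wide, 185 mm deep, with a big black knob at its front (robot side) and a flat round grey plate 125 mm across, its top 61 mm above the bench. Origin: on the bench under the plate's centre; x to its back, y to its left (body reaches 113 mm forward, 73 back, 75 to each side). Pan and plate centres are 320 to 341 mm apart.
- dish: white porcelain dish, low, round and open, 36 mm tall; outside 68 mm across at the rim and 56 mm at the foot, wall 3.5 mm, floor 4 mm thick; 90 g. Starts empty, standing on the bench. Origin: centre of its underside, z up.
- pepper: small yellow four-lobed bell pepper with a green stem, standing stem up; 49 mm tall without the stem (62 mm with it), widest 44 mm across at 36 mm above its foot, narrowing to 37 mm at 6 mm and a flat foot 26 mm across; about 50 g. Origin: centre of its foot, z up through the stem.
- beaker: clear glass beaker with straight sides, 52 mm across and 70 mm tall, wall 3 mm, a small lip at the rim (3 mm out, on its x side); about 70 g. Starts empty, standing on the bench. Origin: centre of its underside, z up.
- bottle: small amber glass reagent bottle (not the big one with the dispenser pump at the back) with a white paper label band and a white round screw cap; 120 mm tall, body 56 mm across up to 72 mm, then shoulders to a neck; the cap is 35 mm across (37 mm over its ribs), from 98 to 120 mm above the foot; about 220 g. Origin: centre of its underside, z up.
- flask: bystander: clear glass conical flask, 64 mm across at the foot, narrowing to a 25 mm neck, 101 mm tall, 160 g, loose. Origin: centre of its underside.
- tomato: bystander: red tomato, 55 mm across, 42 mm tall, 80 g, loose. Origin: centre of its foot.
- washbottle: bystander: white plastic wash bottle with a red cap and thin bent red spout, 54 mm across, 131 mm tall with the spout, which reaches 36 mm sideways along its x, 160 g, loose. Origin: centre of its underside.

How it is judged:
By the outcome, as a careful person would: the job done as asked, in the order asked, and still so for the second after the job is handed in, with the robot touching nothing.
It also fails if it takes over 112 s, if anything falls off the work surface, if the arm or the gripper's body presses on something with over 40 N, if the wrist force passes 120 N, or if a joint passes its speed limit or range.

## Working session

There is one attempt and no reset: what is moved stays moved. The work goes in short steps, Python scripts to look and compute and a tool call to move; the robot and the scene stay as the last step left them, time stands still between calls to the robot, and variables do not carry over. Pictures are saved under pics/ and viewed, and the job is handed in when it is done.

Besides the shell and the picture viewer there is one more tool, called after "Call:" in YAML: its name, and indented under it one key for each argument. jog_arm: Moves the arm, as the interface text tells. Its arguments: {"type":"object","properties":{"steps":{"type":"array","items":{"type":"object","properties":{"turn":{"type":"array","items":{"type":"number"}},"dp":{"type":"array","items":{"type":"number"}},"claw":{"type":"number"}}}}},"required":["steps"]}

```bash
mkdir -p pics; cat > h.py <<'E'
import numpy as np,cv2
from workcell import ctrl
from scipy.spatial.transform import Rotation as R
def cam(n):
    o=ctrl.get_obs(); d=ctrl.get_image(n); d['o']=o
    f=200/np.tan(np.radians(d['fovy'])/2)
    d['K']=np.array([[f,0,d['cx']],[0,f,d['cy']],[0,0,1.]])
    if 'camera_from_world' in d: T=np.linalg.inv(np.array(d['camera_from_world']))
    else:
        W=np.eye(4);W[:3,:3]=R.from_rotvec(o['orientation']).as_matrix();W[:3,3]=o['ee_pos'];T=W@np.array(d['hand_eye'])
    d['T']=T;return d
def save(d,n): cv2.imwrite('pics/'+n+'.png',d['img'][:,:,::-1])
def ray(d,uv):
    p=cv2.undistortPoints(np.array(uv,float).reshape(-1,1,2),d['K'],np.array(d['dist_coeffs'],float)).reshape(-1,2)
    return np.c_[p,np.ones(len(p))]
def plane(d,uv,z):
    r=ray(d,uv)@d['T'][:3,:3].T; c=d['T'][:3,3]
    return c+r*((z-c[2])/r[:,2])[:,None]
def pts(d,uv):
    uv=np.array(uv).reshape(-1,2); z=d['range_z'][uv[:,1].astype(int),uv[:,0].astype(int)]
    return ray(d,uv)*z[:,None]@d['T'][:3,:3].T+d['T'][:3,3]
def cloud(d):
    v,u=np.mgrid[0:400,0:640]; uv=np.c_[u.ravel(),v.ravel()]
    P=pts(d,uv).reshape(400,640,3); P[d['range_z']<=0]=np.nan; return P
E
python3 - <<'E'
from h import *
o=ctrl.get_obs();print(o)
for n in('scene','top','wrist'):
    d=cam(n);save(d,n+'0');print(n,d['fovy'],d['dist_coeffs'],d['T'].round(2).tolist())
    np.savez(n+'0.npz',**{k:d[k] for k in('img','range_z','K','T','dist_coeffs')})
E
```

```text
{'t': 0.0, 'qpos': array([ 1.09502219e+00,  4.23841581e-01,  1.63064402e+00, -1.32970336e-05,
        1.08858384e+00, -1.90262071e-02]), 'qvel': array([ 0.00095151, -0.00051221, -0.0002604 , -0.00045535,  0.00071009,
       -0.00029809]), 'joint_torque': array([-3.22026935e-04, -5.44623756e+01, -2.73675835e+01,  6.43165922e-02,
        2.26949737e-02, -1.61694770e-04]), 'ee_pos': array([275.38033113, 560.4305731 , 194.91931954]), 'orientation': array([-1.39209938, -0.86559586,  0.86766486]), 'ft_force': array([-0.58308158,  0.5724511 , -0.41473581]), 'moment': array([0.0269361 , 0.05500897, 0.0013365 ]), 'width': 87.66213084410347}
scene 54.53726759664477 [0.02509886 0.         0.         0.         0.        ] [[0.75, 0.52, -0.41, 1000.51], [0.66, -0.58, 0.48, -514.83], [0.01, -0.63, -0.78, 896.17], [0.0, 0.0, 0.0, 1.0]]
top 48.42026312171751 [-0.04529033  0.          0.          0.          0.        ] [[-0.02, -0.99, 0.11, 424.45], [-1.0, 0.02, -0.01, 1.73], [0.01, -0.11, -0.99, 1188.75], [0.0, 0.0, 0.0, 1.0]]
wrist 70.57956541234641 [-0.02483523  0.          0.          0.          0.        ] [[0.44, 0.86, 0.25, 208.33], [0.9, -0.42, -0.12, 594.31], [-0.0, 0.28, -0.96, 383.59], [0.0, 0.0, 0.0, 1.0]]
```

View pics/scene0.png

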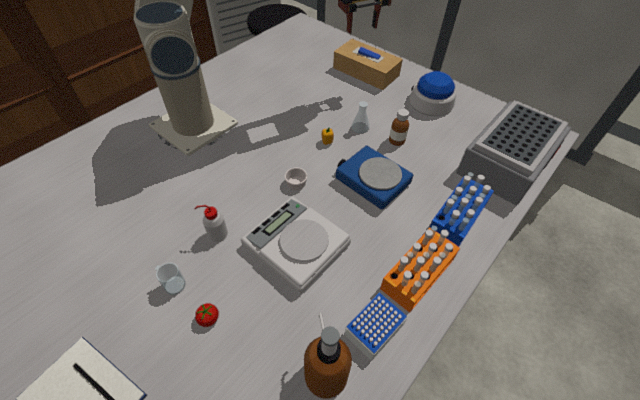

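View pics/top0.png

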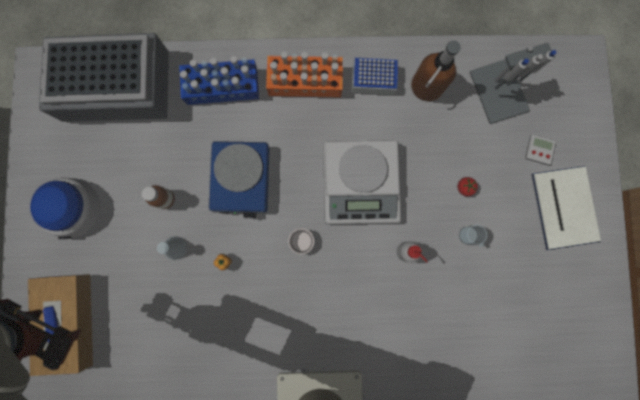

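View pics/wrist0.png

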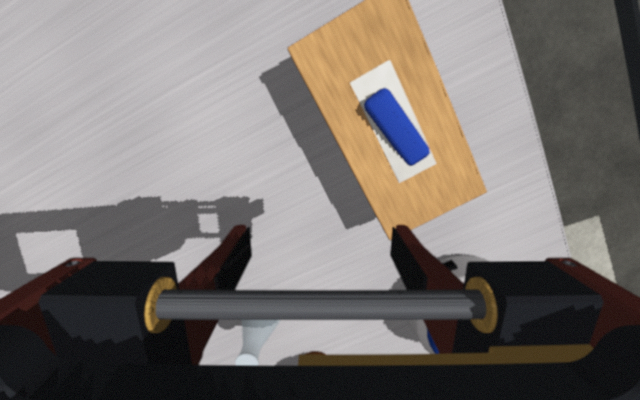

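```bash
cat > m.py <<'E'
from h import *
def L(n):
    z=np.load(n+'.npz');return {k:z[k] for k in z}
for n in ('top0','scene0'):
    d=L(n);P=cloud(d);x,y,z=P[...,0],P[...,1],P[...,2]
    print(n,'bench z',np.nanmedian(z[(x>300)&(x<500)&(abs(y)<300)]))
    M=((z>12)&(z<160)&(x>250)&(x<760)&(y>-520)&(y<520)).astype(np.uint8)
    k,lab,st,_=cv2.connectedComponentsWithStats(M,connectivity=4)
    for i in range(1,k):
        if st[i,4]<25: continue
        q=P[lab==i]; 
        print(st[i].tolist(),'x',np.percentile(q[:,0],[2,50,98]).round(),'y',np.percentile(q[:,1],[2,50,98]).round(),'z',np.percentile(q[:,2],[5,50,98]).round(), d['img'][lab==i].mean(0).round())
E
python3 m.py
python3 - <<'E'
from m import L
from h import *
for n,c in(('top0',(130,120,380,160)),('scene0',(0,0,0,0))):
    pass
d=L('top0');im=d['img'][:,:,::-1]
cv2.imwrite('pics/a.png',cv2.resize(im[135:275,135:335],None,fx=4,fy=4,interpolation=cv2.INTER_CUBIC))
cv2.imwrite('pics/b.png',cv2.resize(im[135:275,300:500],None,fx=4,fy=4,interpolation=cv2.INTER_CUBIC))
E
```

```text
top0 bench z 0.9079214397343094
[323, 140, 79, 85, 6329] x [491. 592. 699.] y [-218. -121.  -28.] z [38. 53. 68.] [122. 123. 121.]
[208, 141, 62, 78, 4246] x [523. 611. 705.] y [123. 193. 268.] z [45. 54. 65.] [72. 81. 96.]
[457, 177, 21, 20, 332] x [555. 578. 602.] y [-426. -400. -381.] z [23. 38. 46.] [102.  55.  50.]
[142, 185, 33, 24, 583] x [541. 564. 592.] y [376. 391. 420.] z [ 27.  85. 123.] [93. 86. 82.]
[459, 224, 28, 23, 382] x [426. 452. 477.] y [-431. -411. -381.] z [16. 50. 73.] [101. 107. 109.]
[288, 229, 26, 26, 219] x [413. 447. 477.] y [ 7. 41. 70.] z [14. 33. 40.] [117. 113. 111.]
[157, 236, 30, 23, 487] x [412. 438. 464.] y [345. 364. 388.] z [ 15.  50. 104.] [88. 93. 94.]
[397, 242, 31, 20, 441] x [389. 412. 436.] y [-262. -231. -213.] z [ 27.  84. 131.] [110.  84.  83.]
[213, 253, 19, 17, 221] x [380. 400. 419.] y [223. 240. 261.] z [30. 48. 64.] [118.  91.  55.]
scene0 bench z 1.6611851042168837
[352, 101, 18, 30, 341] x [419. 444. 464.] y [346. 363. 385.] z [ 15.  47. 104.] [118. 120. 119.]
[389, 109, 20, 35, 506] x [548. 577. 596.] y [375. 388. 415.] z [ 19. 
[... 1809 characters left out ...]
 122.] [98. 83. 70.]
[322, 127, 12, 17, 162] x [384. 405. 419.] y [221. 235. 256.] z [16. 42. 60.] [121.  88.  25.]
[336, 145, 78, 64, 2842] x [530. 632. 711.] y [120. 174. 264.] z [24. 53. 64.] [ 72.  87. 107.]
[285, 167, 22, 22, 270] x [416. 443. 478.] y [ 7. 42. 70.] z [13. 28. 39.] [118. 110. 106.]
[241, 196, 110, 97, 5820] x [497. 621. 708.] y [-224. -144.  -35.] z [30. 53. 68.] [142. 140. 136.]
[194, 205, 34, 35, 634] x [396. 427. 440.] y [-265. -247. -218.] z [ 20.  76. 129.] [111.  84.  81.]
[155, 263, 30, 30, 617] x [427. 457. 478.] y [-433. -410. -386.] z [17. 48. 72.] [125. 129. 129.]
[195, 303, 24, 24, 438] x [561. 588. 605.] y [-432. -410. -386.] z [22. 37. 45.] [118.  36.  20.]
```

View pics/a.png

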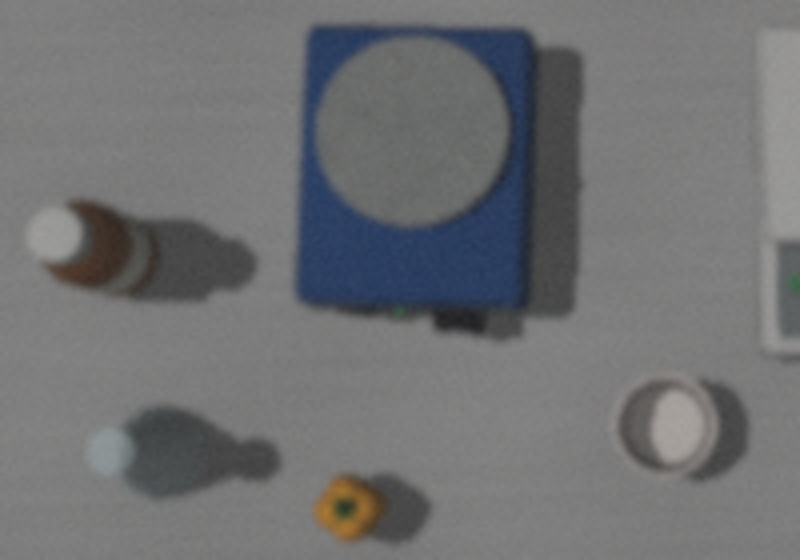

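View pics/b.png

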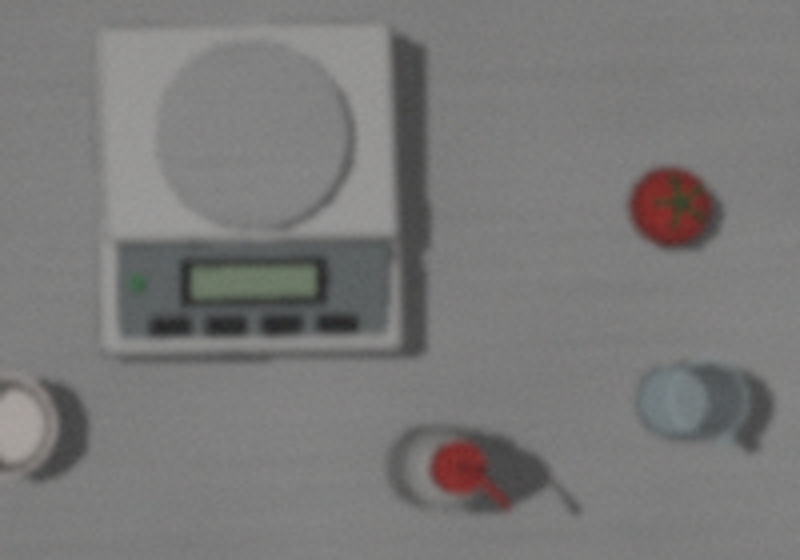

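```bash
python3 - <<'E'
from h import *
from m import L
t=L('top0');s=L('scene0')
def sh(n,d,uv,z): print(n,plane(d,[uv],z).round(1).tolist())
A=lambda u,v:(u/4+135-.4,v/4+135-.4); B=lambda u,v:(u/4+300-.4,v/4+135-.4)
sh('plate',t,A(413,131),61);sh('pan',t,B(256,134),65)
sh('cap',t,A(56,235),120);sh('stem',t,A(345,509),62);sh('dish',t,A(666,425),36)
sh('beak base',t,B(672,401),0);sh('beak rim',t,B(708,402),70)
im=s['img'][:,:,::-1]
cv2.imwrite('pics/c.png',cv2.resize(im[90:215,270:420],None,fx=5,fy=5,interpolation=cv2.INTER_CUBIC))
cv2.imwrite('pics/d.png',cv2.resize(im[190:330,140:360],None,fx=3.6,fy=3.6,interpolation=cv2.INTER_CUBIC))
for n,d in(('top',t),('scene',s)):
    P=cloud(d);z=P[...,2]
    for nm,zz,yr in(('plate',61,(100,280)),('pan',65,(-230,-20))):
        o=1 if n=='top' else 1.7
        M=(z>zz-2)&(z<zz+6)&(P[...,1]>yr[0])&(P[...,1]<yr[1])&(P[...,0]>480)&(P[...,0]<720)
        k,lab,st,_=cv2.connectedComponentsWithStats(M.astype(np.uint8)); i=1+np.argmax(st[1:,4]);q=P[lab==i]
        (c,_,_)=cv2.fitEllipse(cv2.convexHull(q[:,:2].astype(np.float32)))if 1 else 0
        print(n,nm,q.mean(0).round(1),cv2.minEnclosingCircle(q[:,:2].astype(np.float32)),'ell',c)
E
```

```text
top0 bench z 0.9079214397343094
[323, 140, 79, 85, 6329] x [491. 592. 699.] y [-218. -121.  -28.] z [38. 53. 68.] [122. 123. 121.]
[208, 141, 62, 78, 4246] x [523. 611. 705.] y [123. 193. 268.] z [45. 54. 65.] [72. 81. 96.]
[457, 177, 21, 20, 332] x [555. 578. 602.] y [-426. -400. -381.] z [23. 38. 46.] [102.  55.  50.]
[142, 185, 33, 24, 583] x [541. 564. 592.] y [376. 391. 420.] z [ 27.  85. 123.] [93. 86. 82.]
[459, 224, 28, 23, 382] x [426. 452. 477.] y [-431. -411. -381.] z [16. 50. 73.] [101. 107. 109.]
[288, 229, 26, 26, 219] x [413. 447. 477.] y [ 7. 41. 70.] z [14. 33. 40.] [117. 113. 111.]
[157, 236, 30, 23, 487] x [412. 438. 464.] y [345. 364. 388.] z [ 15.  50. 104.] [88. 93. 94.]
[397, 242, 31, 20, 441] x [389. 412. 436.] y [-262. -231. -213.] z [ 27.  84. 131.] [110.  84.  83.]
[213, 253, 19, 17, 221] x [380. 400. 419.] y [223. 240. 261.] z [30. 48. 64.] [118.  91.  55.]
scene0 bench z 1.6611851042168837
[352, 101, 18, 30, 341] x [419. 444. 464.] y [346. 363. 385.] z [ 15.  47. 104.] [118. 120. 119.]
[389, 109, 20, 35, 506] x [548. 577. 596.] y [375. 388. 415.] z [ 19. 
[... 756 characters left out ...]
5.0]]
cap [[568.4, 403.7, 120.0]]
stem [[398.0, 239.8, 62.0]]
dish [[446.5, 37.6, 36.0]]
beak base [[451.9, -408.2, 0.0]]
beak rim [[449.0, -407.1, 70.0]]
top plate [637.5 196.8  61.8] ((637.6368408203125, 196.80490112304688), 62.57173156738281) ell (638.0294799804688, 196.88119506835938)
top pan [ 627.  -124.5   65.9] ((627.146240234375, -124.67154693603516), 62.01308059692383) ell (627.163818359375, -124.6463851928711)
scene plate [639.9 194.2  62. ] ((640.3103637695312, 196.88919067382812), 64.21943664550781) ell (638.7950439453125, 195.55288696289062)
scene pan [ 630.  -126.5   66.1] ((629.362548828125, -124.57608795166016), 62.59675216674805) ell (628.7651977539062, -124.72622680664062)
```

View pics/c.png

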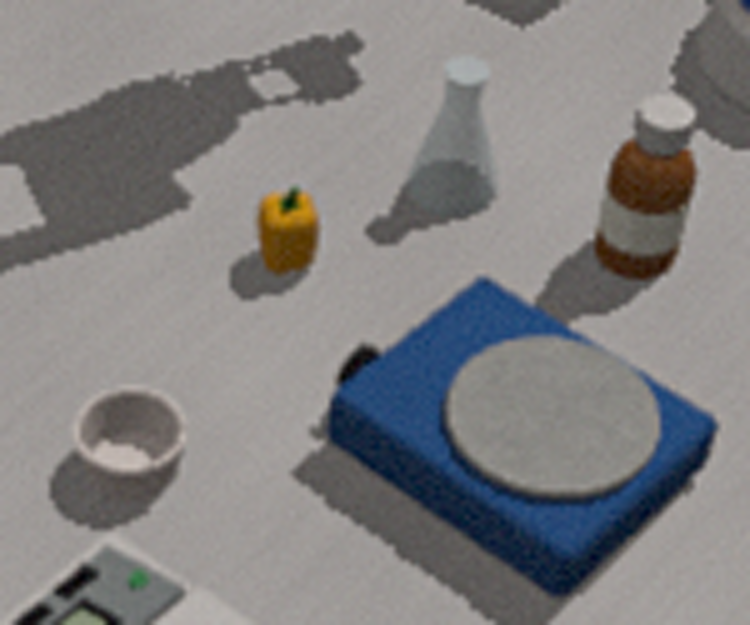

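View pics/d.png

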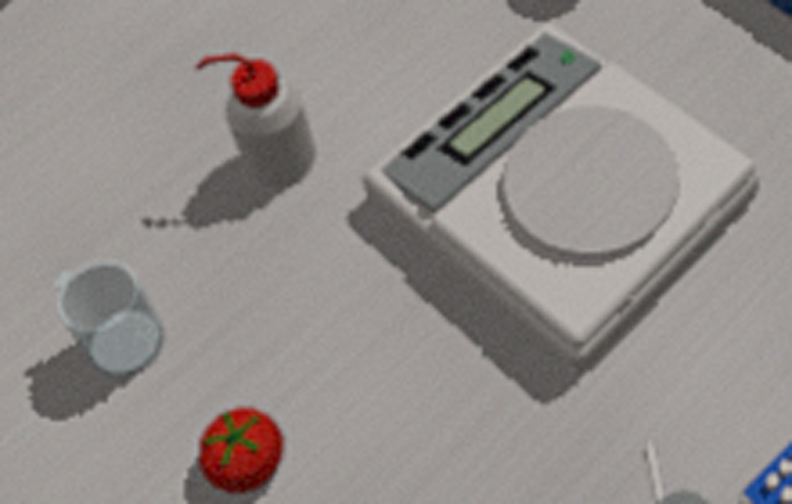

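```bash
sed -i '4,$ s/^/ /; 3a if __name__=="__main__":' m.py; head -5 m.py; cat > st.py <<'E'
from h import *
import sys
o=ctrl.get_obs();M=R.from_rotvec(o['orientation']).as_matrix()
print('t',o['t'].__round__(2),'p',o['ee_pos'].round(1),'jaw',np.degrees(np.arctan2(M[1,0],M[0,0])).round(1),'down',M[:,1].round(3),'q',o['qpos'].round(2),'w',round(o['width'],1),'F',o['ft_force'].round(1))
E
python3 st.py
python3 - <<'E'
from h import *
z=np.load('wrist0.npz');print(z['range_z'][240:400:20,160:480:20].round())
M=R.from_rotvec(ctrl.get_obs()['orientation']).as_matrix();print(M.round(3))
E
```

```text
from h import *
def L(n):
    z=np.load(n+'.npz');return {k:z[k] for k in z}
if __name__=="__main__":
 for n in ('top0','scene0'):
t 0.15 p [275.4 560.5 195.1] jaw 63.8 down [-0.001 -0.001 -1.   ] q [ 1.1   0.42  1.63 -0.    1.09 -0.02] w 88.0 F [ 0.1 -0.1 -0.5]
[[420. 417. 419. 419. 155. 417. 418. 419. 418. 419. 418. 418. 156. 419.
  416. 417.]
 [428. 429. 427. 131. 153. 428. 427. 427. 428. 427. 428. 425. 157. 131.
  415. 402.]
 [ 79. 438. 114. 123. 436. 438. 436. 437. 438. 436. 438. 437. 437. 124.
  115. 115.]
 [ 77.  76.  76.   0.  76.  77.  77.  77.  77.  77.  76.  77.  77.  77.
   76.  77.]
 [ 78.  90. 106. 459. 459. 405. 458. 458. 459. 458. 458. 458. 458. 389.
  106.  91.]
 [ 78.  89. 106. 469. 467. 384. 469. 468. 468. 468. 468. 469. 470. 401.
  107.  90.]
 [ 79.  90. 105. 482. 355. 482. 482.  68.  69.  69.  68.  66.  67.  67.
   68.  68.]
 [ 57.  59.  59.  58.  58.  58.  58.  57.  58.  58.  57.  59.  58.  58.
   58.  59.]]
[[ 0.441 -0.001 -0.897]
 [ 0.897 -0.001  0.441]
 [-0.001 -1.     0.   ]]
```

Call:
jog_arm:
  steps:
    - {"dp": [0.5,-0.25,0],"turn": [0,0,0],"claw": 1}
    - {"dp": [1,-0.5,0],"turn": [0,0,0],"claw": 1}
    - {"dp": [1,-0.5,0],"turn": [0,0,0],"claw": 1}

```text
t: 0.4
ee_pos: [359.4, 518.3, 194.9]
orientation: [-1.394, -0.865, 0.865]
ft_force: [-0.1, -0.5, 1.2]
width: 87.8
```

```bash
python3 st.py; python3 - <<'E'
from h import *
from m import L
s=L('scene0')
C=lambda u,v:(u/5+270-.4,v/5+90-.4); D=lambda u,v:(u/3.6+140-.4,v/3.6+190-.4)
for n,c,z in(('cap',C(667,115),120),('pepstem',C(291,198),60),('dish',C(130,430),36),('dishrim2',C(131,428),36),('beakrim',D(103,300),70),('beakbase',D(127,341),3)):
  print(n,plane(s,[c],z).round(1))
E
```

```text
t 0.4 p [359.4 518.3 194.9] jaw 63.7 down [ 0.001 -0.002 -1.   ] q [ 0.95  0.43  1.62 -0.    1.09 -0.16] w 87.8 F [-0.1 -0.5  1.2]
cap [[570.5 401.6 120. ]]
pepstem [[401.8 239.3  60. ]]
dish [[446.7  37.8  36. ]]
dishrim2 [[446.1  39.3  36. ]]
beakrim [[ 456.2 -407.8   70. ]]
beakbase [[ 450.7 -407.     3. ]]
```

Call:
jog_arm:
  steps:
    - {"dp": [0.5,-0.25,0],"turn": [0,0,0],"claw": 1}
    - {"dp": [1,-0.55,0],"turn": [0,0,0],"claw": 1}
    - {"dp": [1,-0.55,0],"turn": [0,0,0],"claw": 1}

```text
t: 0.65
ee_pos: [443.0, 471.9, 194.6]
orientation: [-1.396, -0.864, 0.863]
ft_force: [0.9, 0.6, 0.2]
width: 88.1
```

Call:
jog_arm:
  steps:
    - {"dp": [0.4,-0.22,0],"turn": [0,0,0],"claw": 1}
    - {"dp": [0.8,-0.45,0],"turn": [0,0,0],"claw": 1}
    - {"dp": [0.8,-0.45,0],"turn": [0,0,0],"claw": 1}
    - {"dp": [0.8,-0.45,0],"turn": [0,0,0],"claw": 1}

```text
t: 0.98
ee_pos: [507.9, 435.0, 194.2]
orientation: [-1.397, -0.861, 0.861]
ft_force: [-0.4, -0.4, 0.2]
width: 87.6
```

```bash
python3 st.py; python3 - <<'E'
from h import *
d=cam('wrist');save(d,'w1')
E
```

```text
t 0.98 p [507.9 435.  194.2] jaw 63.4 down [ 0.001 -0.003 -1.   ] q [ 0.69  0.49  1.53 -0.    1.13 -0.41] w 87.6 F [-0.4 -0.4  0.2]
```

View pics/w1.png

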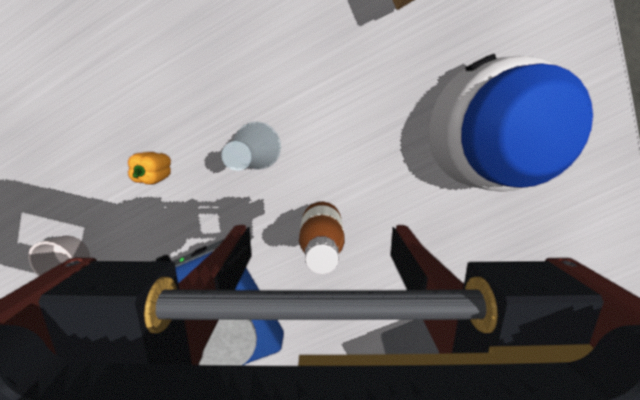

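```bash
python3 - <<'E'
from h import *
d=cam('wrist')
print(plane(d,[(321.5,257)],120),plane(d,[(139,172)],62),plane(d,[(235,155)],101))
print(pts(d,[(321,257),(139,172)]))
print(d['T'][:3,3])
E
```

```text
[[565.74094043 407.32588743 120.        ]] [[400.92871487 251.49568318  62.        ]] [[435.29562896 375.7899734  101.        ]]
[[565.89748834 406.6690856  119.19430743]
 [400.15314566 247.10408564  55.56456365]]
[439.56628154 470.27775933 382.60272186]
```

Call:
jog_arm:
  steps:
    - {"dp": [0.38,-0.19,0],"turn": [0,0,0],"claw": 1}
    - {"dp": [0.75,-0.375,-0.1],"turn": [0,0,0],"claw": 1}
    - {"dp": [0.75,-0.375,-0.45],"turn": [0,0,0],"claw": 1}
    - {"dp": [0.75,-0.375,-0.7],"turn": [0,0,0],"claw": 1}
    - {"dp": [0.75,-0.375,-0.7],"turn": [0,0,0],"claw": 1}

```text
t: 1.5
ee_pos: [562.4, 405.3, 133.6]
orientation: [-1.396, -0.857, 0.871]
ft_force: [-1.2, -1.0, -0.7]
width: 87.7
```

```bash
python3 st.py; python3 - <<'E'
from h import *
d=cam('wrist');save(d,'w2')
d=cam('top');cv2.imwrite('pics/t2.png',cv2.resize(d['img'][130:290,100:300,::-1],None,fx=4,fy=3.7))
E
```

```text
t 1.5 p [562.4 405.3 133.6] jaw 63.6 down [-0.006 -0.007 -1.   ] q [ 0.61  0.59  1.5  -0.    1.06 -0.5 ] w 87.7 F [-1.2 -1.  -0.7]
```

View pics/w2.png

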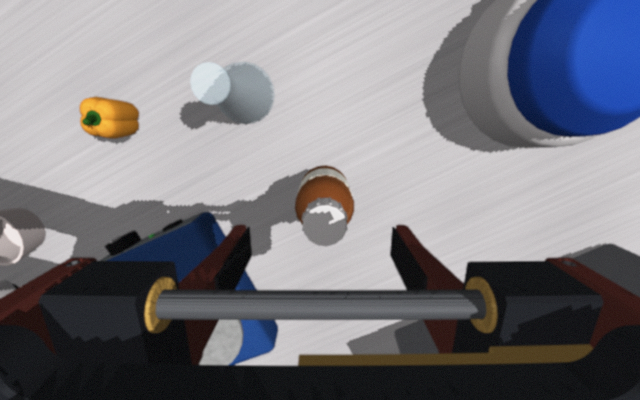

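View pics/t2.png

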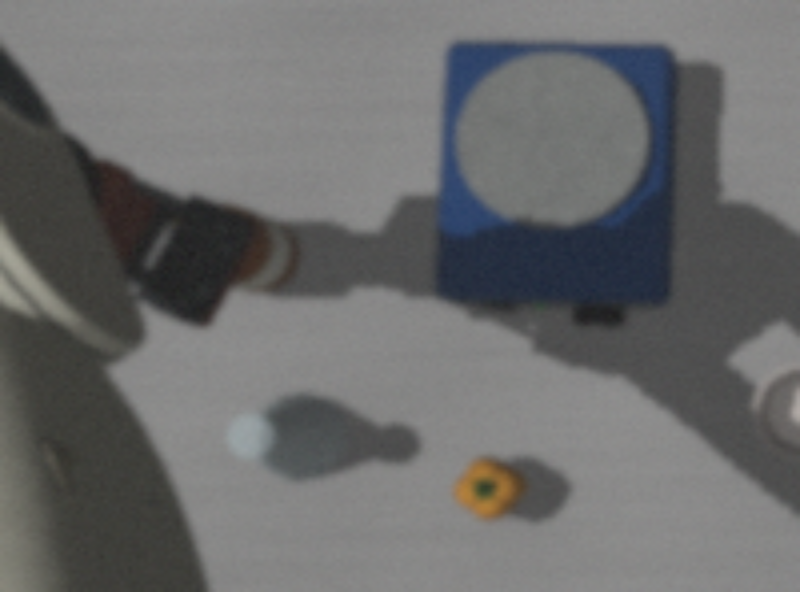

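```bash
python3 - <<'E'
from h import *
d=cam('wrist');H=np.linalg.inv(np.array(d['hand_eye']));print(np.array(d['hand_eye']).round(3))
P=np.array([[0,0,0],[0,-19,0],[44,0,0],[-44,0,0.]])
print(cv2.projectPoints(P,cv2.Rodrigues(H[:3,:3])[0],H[:3,3],d['K'],d['dist_coeffs'])[0].reshape(-1,2))
print(plane(d,[(325,225)],120),ctrl.get_obs()['ee_pos'])
print(pts(d,[(325,225)]))
E
```

```text
[[ 1.00000e+00  0.00000e+00 -1.00000e-03  5.31000e-01]
 [ 1.00000e-03 -2.76000e-01  9.61000e-01 -1.88603e+02]
 [-0.00000e+00 -9.61000e-01 -2.76000e-01  7.51390e+01]
 [ 0.00000e+00  0.00000e+00  0.00000e+00  1.00000e+00]]
[[320.14032859 224.72719305]
 [320.06444665 235.58433852]
 [381.61939195 224.71396481]
 [258.69679959 224.67363424]]
[[572.70576764 407.02241004 120.        ]] [565.36420887 407.44830308 139.14902647]
[[572.78238981 406.98720676 119.78962767]]
```

```bash
python3 - <<'E'
from h import *
for i in range(4):
  d=cam('wrist');o=d['o'];print(round(o['t'],2),o['ee_pos'].round(1),np.abs(o['qvel']).max().round(4))
save(d,'w3')
print(plane(d,[(325,225)],120))
E
```

```text
1.65 [565.4 407.4 139.1] 0.0188
1.7 [565.9 407.6 139.9] 0.0097
1.75 [566.2 407.6 140.1] 0.0059
1.8 [566.3 407.4 140.1] 0.0072
[[575.48882467 407.10054895 120.        ]]
```

View pics/w3.png

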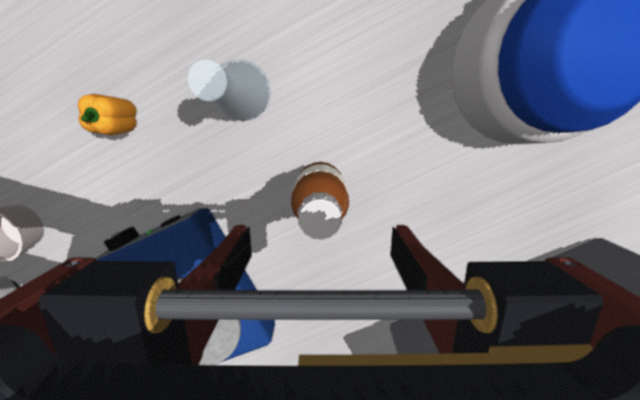

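```bash
python3 - <<'E'
from h import *
d=cam('wrist');print(d['o']['ee_pos'].round(1));print(plane(d,[(320.5,217)],120),pts(d,[(320,217)]))
print(plane(d,[(89,116)],62),plane(d,[(208,80)],101))
E
```

```text
[566.4 407.2 140. ]
[[567.86281538 406.71268689 120.        ]] [[568.27747592 406.06215542 118.21964905]]
[[403.43728296 249.45103681  62.        ]] [[438.13305827 376.4038079  101.        ]]
```

Call:
jog_arm:
  steps:
    - {"dp": [0.03,-0.03,-0.3],"turn": [0,0,0],"claw": 1}
    - {"dp": [0.03,-0.03,-0.62],"turn": [0,0,0],"claw": 1}
    - {"dp": [0.03,-0.03,-0.62],"turn": [0,0,0],"claw": 1}
    - {"dp": [0.03,-0.03,-0.62],"turn": [0,0,0],"claw": 1}
    - {"dp": [0.03,-0.03,-0.62],"turn": [0,0,0],"claw": 0.6}
    - {"dp": [0.03,-0.03,-0.62],"turn": [0,0,0],"claw": 0.45}
    - {"dp": [0.03,-0.03,-0.62],"turn": [0,0,0],"claw": 0.3}
    - {"dp": [0.03,-0.03,-0.62],"turn": [0,0,0],"claw": 0.3}
    - {"dp": [0.03,-0.03,-0.62],"turn": [0,0,0],"claw": 0.3}
    - {"dp": [0.03,-0.03,-0.62],"turn": [0,0,0],"claw": 0.3}

```text
t: 2.73
ee_pos: [568.9, 404.7, 90.6]
orientation: [-1.396, -0.865, 0.862]
ft_force: [-0.2, 0.1, 0.6]
width: 51.3
```

Call:
jog_arm:
  steps:
    - {"dp": [0,0,0],"turn": [0,0,0],"claw": 0.3}
    - {"dp": [0,0,0],"turn": [0,0,0],"claw": 0.3}
    - {"dp": [0,0,0],"turn": [0,0,0],"claw": 0.3}
    - {"dp": [0,0,0],"turn": [0,0,0],"claw": 0.3}
    - {"dp": [0,0,0],"turn": [0,0,0],"claw": 0.3}
    - {"dp": [0,0,0],"turn": [0,0,0],"claw": 0.3}
    - {"dp": [0,0,0],"turn": [0,0,0],"claw": 0.3}
    - {"dp": [0,0,0],"turn": [0,0,0],"claw": 0.3}

```text
t: 3.4
ee_pos: [569.0, 404.8, 90.7]
orientation: [-1.396, -0.865, 0.862]
ft_force: [-0.0, 1.0, 0.4]
width: 32.7
```

```bash
python3 st.py; python3 - <<'E'
from h import *
d=cam('wrist');save(d,'w4')
d=cam('scene');cv2.imwrite('pics/s4.png',cv2.resize(d['img'][20:180,330:480,::-1],None,fx=4,fy=3.7))
E
python3 st.py
```

```text
t 3.4 p [569.  404.8  90.7] jaw 63.6 down [ 0.003 -0.001 -1.   ] q [ 0.6   0.64  1.52 -0.    0.98 -0.5 ] w 32.7 F [-0.   1.   0.4]
t 3.5 p [569.  404.8  90.7] jaw 63.6 down [ 0.003 -0.001 -1.   ] q [ 0.6   0.64  1.52 -0.    0.98 -0.51] w 33.0 F [0.3 0.7 0.5]
```

View pics/w4.png

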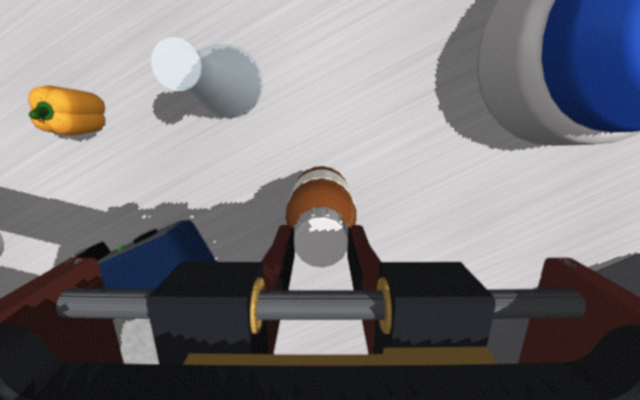

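View pics/s4.png

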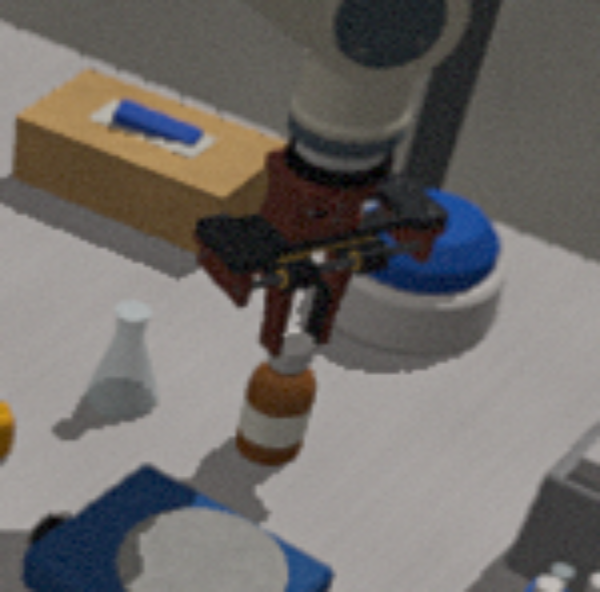

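Call:
jog_arm:
  steps:
    - {"dp": [0,0,0],"turn": [0,0,0],"claw": 0.2}
    - {"dp": [0,0,0.1],"turn": [0,0,0],"claw": 0.2}
    - {"dp": [0,0,0.3],"turn": [0,0,0],"claw": 0.2}
    - {"dp": [0,0,0.6],"turn": [0,0,0],"claw": 0.2}
    - {"dp": [0,0,0.9],"turn": [0,0,0],"claw": 0.2}
    - {"dp": [0,0,1],"turn": [0,0,0],"claw": 0.2}
    - {"dp": [0,0,1],"turn": [0,0,0],"claw": 0.2}
    - {"dp": [0,0,1],"turn": [0,0,0],"claw": 0.2}

```text
t: 4.17
ee_pos: [568.7, 404.5, 170.3]
orientation: [-1.396, -0.865, 0.862]
ft_force: [-0.2, -0.5, -3.8]
width: 33.0
```

```bash
python3 st.py; python3 - <<'E'
from h import *
d=cam('wrist');save(d,'w5')
d=cam('scene');cv2.imwrite('pics/s5.png',cv2.resize(d['img'][20:180,330:480,::-1],None,fx=4,fy=3.7))
E
```

```text
t 4.17 p [568.7 404.5 170.3] jaw 63.6 down [ 0.003 -0.001 -1.   ] q [ 0.6   0.55  1.47 -0.    1.11 -0.51] w 33.0 F [-0.2 -0.5 -3.8]
```

View pics/w5.png

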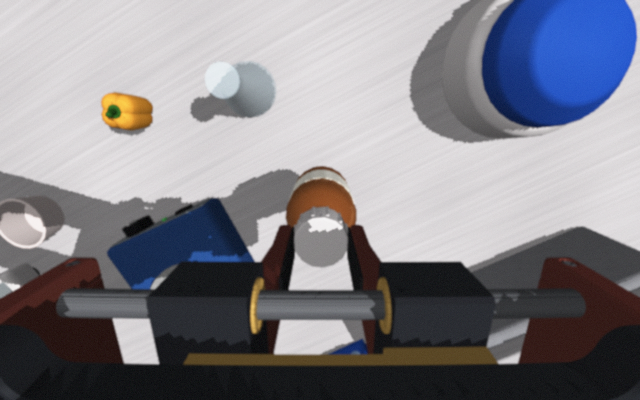

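View pics/s5.png

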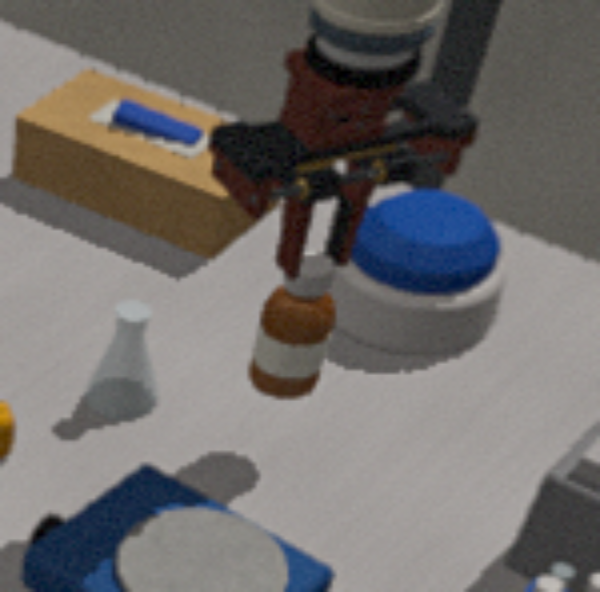

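Call:
jog_arm:
  steps:
    - {"dp": [0.1,0,0.2],"turn": [0,0,0],"claw": 0.2}
    - {"dp": [0.15,-0.3,0.35],"turn": [0,0,0],"claw": 0.2}
    - {"dp": [0.15,-0.65,0.35],"turn": [0,0,0],"claw": 0.2}
    - {"dp": [0.15,-1,0.35],"turn": [0,0,0],"claw": 0.2}
    - {"dp": [0.15,-1,0.35],"turn": [0,0,0],"claw": 0.2}

```text
t: 4.68
ee_pos: [578.8, 319.1, 194.8]
orientation: [-1.398, -0.857, 0.867]
ft_force: [0.2, 0.4, -2.7]
width: 33.0
```

Call:
jog_arm:
  steps:
    - {"dp": [0.06,-0.4,0],"turn": [0,0,0],"claw": 0.2}
    - {"dp": [0.1,-0.8,0],"turn": [0,0,0],"claw": 0.2}
    - {"dp": [0.2,-1,0],"turn": [0,0,0],"claw": 0.2}

```text
t: 4.93
ee_pos: [593.0, 235.9, 192.8]
orientation: [-1.398, -0.852, 0.871]
ft_force: [0.6, -0.1, -2.1]
width: 33.1
```

Call:
jog_arm:
  steps:
    - {"dp": [0.06,-0.4,0],"turn": [0,0,0],"claw": 0.2}
    - {"dp": [0.1,-0.8,0],"turn": [0,0,0],"claw": 0.2}
    - {"dp": [0.2,-1,0],"turn": [0,0,0],"claw": 0.2}

```text
t: 5.18
ee_pos: [607.3, 152.7, 190.8]
orientation: [-1.398, -0.848, 0.874]
ft_force: [1.3, 0.7, -3.6]
width: 32.7
```

Call:
jog_arm:
  steps:
    - {"dp": [0.06,-0.4,0],"turn": [0,0,0],"claw": 0.2}
    - {"dp": [0.1,-0.8,0],"turn": [0,0,0],"claw": 0.2}
    - {"dp": [0.2,-1,0],"turn": [0,0,0],"claw": 0.2}

```text
t: 5.43
ee_pos: [621.6, 69.5, 188.8]
orientation: [-1.397, -0.843, 0.876]
ft_force: [-0.4, 0.5, -2.7]
width: 33.0
```

```bash
python3 st.py
```

```text
t 5.43 p [621.6  69.5 188.8] jaw 63.3 down [-0.016 -0.013 -1.   ] q [ 0.1   0.44  1.62 -0.01  1.1  -1.  ] w 33.0 F [-0.4  0.5 -2.7]
```

Call:
jog_arm:
  steps:
    - {"dp": [0.1,-0.25,0],"turn": [0,0,0],"claw": 0.2}
    - {"dp": [0.18,-0.44,0],"turn": [0,0,0],"claw": 0.2}
    - {"dp": [0.18,-0.44,0],"turn": [0,0,0],"claw": 0.2}
    - {"dp": [0.18,-0.44,0],"turn": [0,0,0],"claw": 0.2}
    - {"dp": [0.18,-0.44,0],"turn": [0,0,0],"claw": 0.2}

```text
t: 5.85
ee_pos: [635.5, 35.0, 188.1]
orientation: [-1.396, -0.842, 0.877]
ft_force: [0.7, -0.0, -3.3]
width: 33.1
```

```bash
python3 st.py; python3 - <<'E'
from h import *
for i in range(3): d=cam('wrist')
save(d,'w6');t=cam('top');cv2.imwrite('pics/t6.png',cv2.resize(t['img'][110:260,190:420,::-1],None,fx=3.4,fy=3.4))
print(plane(t,[(0,0)],0)*0)
E
python3 st.py
```

```text
t 5.85 p [635.5  35.  188.1] jaw 63.3 down [-0.017 -0.012 -1.   ] q [ 0.04  0.46  1.6  -0.01  1.11 -1.06] w 33.1 F [ 0.7 -0.  -3.3]
[[0. 0. 0.]]
t 6.05 p [635.7  35.4 188.8] jaw 63.4 down [-0.016 -0.013 -1.   ] q [ 0.04  0.46  1.6  -0.01  1.11 -1.06] w 32.9 F [ 0.3  0.  -3.3]
```

View pics/w6.png

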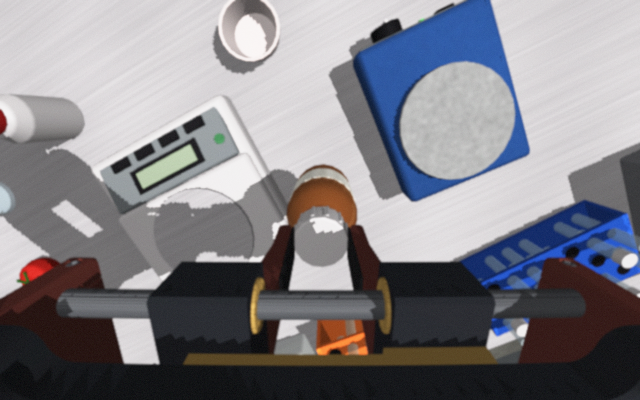

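View pics/t6.png

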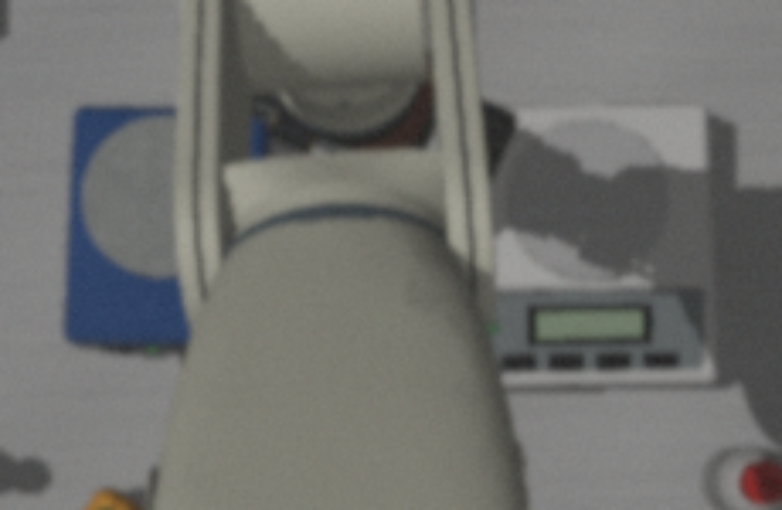

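```bash
cat > pp.py <<'E'
from h import *
d=cam('wrist');P=cloud(d);z=P[...,2];print(d['o']['ee_pos'].round(1))
print('bench',np.nanmedian(z[(abs(z)<10)]))
for nm,zz,yr in(('plate',61,(100,300)),('pan',65,(-250,-20))):
    M=(z>zz-4)&(z<zz+5)&(P[...,1]>yr[0])&(P[...,1]<yr[1])&(P[...,0]>480)&(P[...,0]<740)
    k,lab,st,_=cv2.connectedComponentsWithStats(M.astype(np.uint8))
    if k<2: continue
    i=1+np.argmax(st[1:,4]);q=P[lab==i]
    print(nm,st[i],q.mean(0).round(1),cv2.minEnclosingCircle(q[:,:2].astype(np.float32)))
E
python3 pp.py
python3 - <<'E'
from h import *
d=cam('wrist')
# edge points circle: plate top edge pixels
for nm,px,z in(('plate',[(400,118),(515,118),(460,61),(453,180),(420,160),(500,80)],61),('panL?',[(155,235),(203,188),(254,243)],65)):
    q=plane(d,px,z)[:,:2]
    A=np.c_[2*q,np.ones(len(q))];s=np.linalg.lstsq(A,(q**2).sum(1),rcond=None)[0];print(nm,s[:2],np.sqrt(s[2]+s[:2]@s[:2]))
print('cap',pts(d,[(321,240)]))
E
```

```text
[635.7  35.4 188.8]
bench -0.34103330255723563
plate [  400    62   115   117 10493] [637.2 197.3  60.4] ((639.5039672851562, 197.36679077148438), 62.764976501464844)
pan [ 154  188  100   81 6217] [ 619.5 -118.4   64.6] ((628.8402099609375, -124.529296875), 62.13704299926758)
plate [639.57586214 197.42744824] 60.794568091769634
panL? [ 629.37227384 -122.09798917] 61.032803339214325
cap [[635.32882468  36.72937893 217.53194266]]
```

```bash
python3 - <<'E'
from h import *
d=cam('wrist');print(d['o']['ee_pos'],plane(d,[(321,238)],218))
im=d['img'][180:280,260:390,::-1];cv2.imwrite('pics/z.png',cv2.resize(im,None,fx=6,fy=6))
E
```

```text
[635.83277283  35.09829543 188.90235858] [[634.00945553  37.29976881 218.        ]]
```

View pics/z.png

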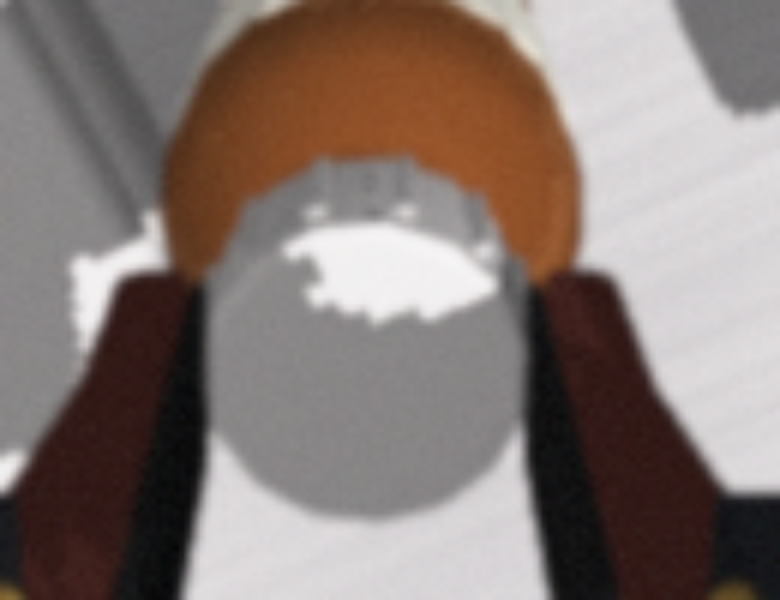

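Call:
jog_arm:
  steps:
    - {"dp": [-0.02,0,-0.2],"turn": [0.004,-0.005,0],"claw": 0.2}
    - {"dp": [-0.02,0,-0.5],"turn": [0.004,-0.005,0],"claw": 0.2}
    - {"dp": [-0.02,0,-0.8],"turn": [0.004,-0.005,0],"claw": 0.2}
    - {"dp": [-0.02,0,-1],"turn": [0.004,-0.005,0],"claw": 0.2}
    - {"dp": [-0.02,0,-1],"turn": [0.004,-0.005,0],"claw": 0.2}
    - {"dp": [-0.02,0,-1],"turn": [0.004,-0.005,0],"claw": 0.2}

```text
t: 6.7
ee_pos: [633.8, 35.1, 108.4]
orientation: [-1.393, -0.859, 0.861]
ft_force: [0.8, -0.6, -2.9]
width: 33.0
```

```bash
python3 st.py; python3 - <<'E'
from h import *
d=cam('scene');cv2.imwrite('pics/s7.png',cv2.resize(d['img'][120:270,230:420,::-1],None,fx=4,fy=4))
E
python3 st.py
```

```text
t 6.7 p [633.8  35.1 108.4] jaw 63.3 down [-0.002 -0.    -1.   ] q [ 0.04  0.54  1.66 -0.    0.94 -1.07] w 33.0 F [ 0.8 -0.6 -2.9]
t 6.75 p [634.8  35.1 109.6] jaw 63.3 down [ 0.001 -0.    -1.   ] q [ 0.04  0.54  1.66 -0.    0.94 -1.07] w 32.9 F [ 0.2  0.  -3.2]
```

View pics/s7.png

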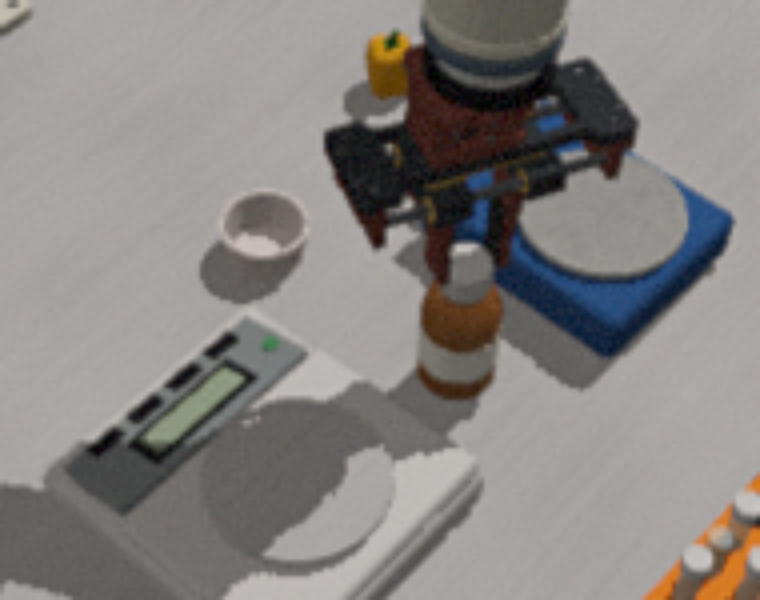

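Call:
jog_arm:
  steps:
    - {"dp": [-0.01,0.005,-0.06],"turn": [0,0,0],"claw": 0.2}
    - {"dp": [-0.01,0.005,-0.12],"turn": [0,0,0],"claw": 0.2}
    - {"dp": [-0.01,0.005,-0.17],"turn": [0,0,0],"claw": 0.2}
    - {"dp": [-0.01,0.005,-0.2],"turn": [0,0,0],"claw": 0.2}
    - {"dp": [-0.01,0.005,-0.215],"turn": [0,0,0],"claw": 0.2}
    - {"dp": [-0.01,0.005,-0.22],"turn": [0,0,0],"claw": 0.2}
    - {"dp": [-0.01,0.005,-0.22],"turn": [0,0,0],"claw": 0.2}

```text
t: 7.33
ee_pos: [634.0, 35.5, 91.9]
orientation: [-1.395, -0.86, 0.86]
ft_force: [-0.3, 0.1, -2.2]
width: 32.7
```

Call:
jog_arm:
  steps:
    - {"dp": [0,0,-0.01],"turn": [0,0,0],"claw": 0.2}
    - {"dp": [0,0,-0.02],"turn": [0,0,0],"claw": 0.2}
    - {"dp": [0,0,-0.02],"turn": [0,0,0],"claw": 0.2}
    - {"dp": [0,0,-0.02],"turn": [0,0,0],"claw": 0.2}

```text
t: 7.67
ee_pos: [634.7, 35.6, 91.3]
orientation: [-1.395, -0.862, 0.858]
ft_force: [-0.4, 1.0, 5.3]
width: 33.1
```

Call:
jog_arm:
  steps:
    - {"dp": [0,0,0.003],"turn": [0,0,0],"claw": 0.4}
    - {"dp": [0,0,0.003],"turn": [0,0,0],"claw": 0.45}
    - {"dp": [0,0,0.003],"turn": [0,0,0],"claw": 0.55}
    - {"dp": [0,0,0.003],"turn": [0,0,0],"claw": 0.65}
    - {"dp": [0,0,0.003],"turn": [0,0,0],"claw": 0.7}
    - {"dp": [0,0,0.003],"turn": [0,0,0],"claw": 0.7}
    - {"dp": [0,0,0.003],"turn": [0,0,0],"claw": 0.7}
    - {"dp": [0,0,0.003],"turn": [0,0,0],"claw": 0.7}

```text
t: 8.33
ee_pos: [634.7, 35.6, 91.5]
orientation: [-1.395, -0.862, 0.858]
ft_force: [-0.5, -0.3, 0.2]
width: 61.5
```

```bash
python3 st.py
```

```text
t 8.33 p [634.7  35.6  91.5] jaw 63.3 down [ 0.002 -0.    -1.   ] q [ 0.04  0.56  1.67 -0.    0.9  -1.07] w 61.5 F [-0.5 -0.3  0.2]
```

Call:
jog_arm:
  steps:
    - {"dp": [0,0,0.2],"turn": [0,0,0],"claw": 0.7}
    - {"dp": [0,0,0.5],"turn": [0,0,0],"claw": 0.9}
    - {"dp": [-0.2,0,0.75],"turn": [0,0,0],"claw": 1}
    - {"dp": [-0.6,0,0.75],"turn": [0,0,0],"claw": 1}
    - {"dp": [-1,0,0.75],"turn": [0,0,0],"claw": 1}

```text
t: 8.75
ee_pos: [555.5, 35.6, 152.8]
orientation: [-1.397, -0.864, 0.856]
ft_force: [0.2, -0.7, -0.6]
width: 84.5
```

Call:
jog_arm:
  steps:
    - {"dp": [-0.4,0,0],"turn": [0,0,0],"claw": 1}
    - {"dp": [-0.8,0,0],"turn": [0,0,0],"claw": 1}
    - {"dp": [-0.8,0,0],"turn": [0,0,0],"claw": 1}
    - {"dp": [-0.8,0,0],"turn": [0,0,0],"claw": 1}
    - {"dp": [-0.8,0,0],"turn": [0,0,0],"claw": 1}

```text
t: 9.17
ee_pos: [492.8, 35.6, 153.4]
orientation: [-1.398, -0.866, 0.855]
ft_force: [0.2, 0.5, 0.3]
width: 88.1
```

```bash
python3 st.py; python3 - <<'E'
from h import *
d=cam('top');cv2.imwrite('pics/t8.png',cv2.resize(d['img'][110:290,190:430,::-1],None,fx=3.3,fy=3.3))
for i in range(2): d=cam('wrist')
save(d,'w8')
E
python3 st.py
```

```text
t 9.17 p [492.8  35.6 153.4] jaw 63.3 down [ 0.008  0.    -1.   ] q [ 0.05  0.29  1.95 -0.    0.89 -1.06] w 88.1 F [0.2 0.5 0.3]
t 9.32 p [493.   35.6 153. ] jaw 63.3 down [ 0.007  0.    -1.   ] q [ 0.05  0.29  1.95 -0.    0.89 -1.06] w 87.8 F [-0.2 -0.6 -0.3]
```

View pics/t8.png

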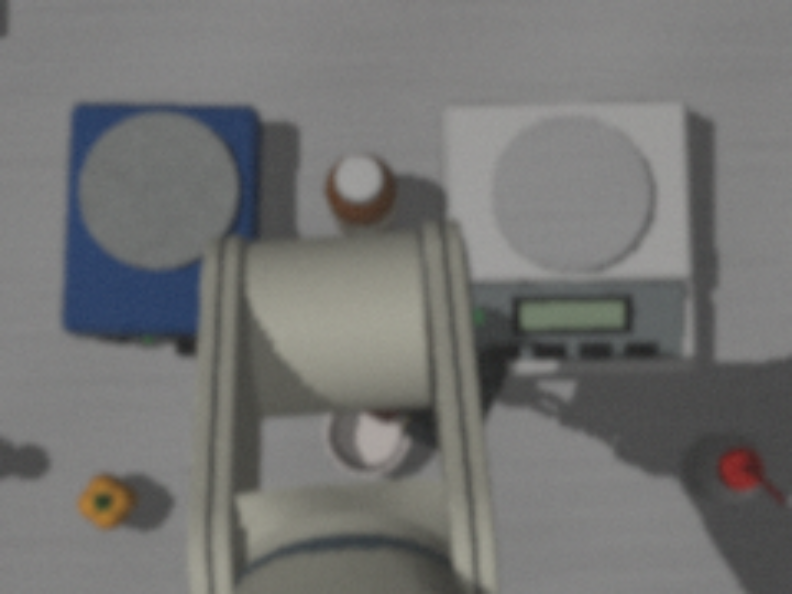

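View pics/w8.png

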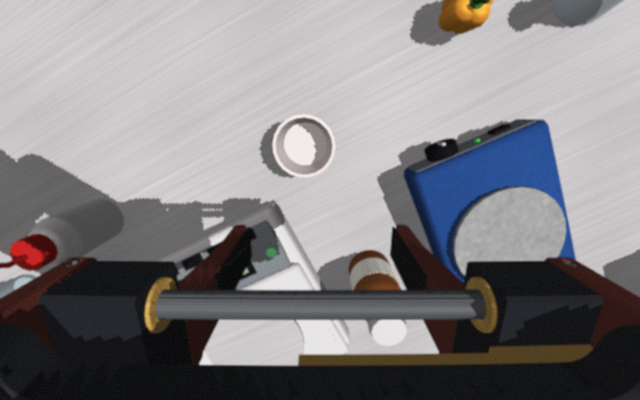

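```bash
python3 - <<'E'
from h import *
d=cam('wrist');print(d['o']['ee_pos'].round(1))
px=[(272,146),(336,146),(304,114),(304,178),(281,124),(326,124),(281,169),(326,169)]
q=plane(d,px,36)[:,:2]
A=np.c_[2*q,np.ones(len(q))];s=np.linalg.lstsq(A,(q**2).sum(1),rcond=None)[0];print(s[:2],np.sqrt(s[2]+s[:2]@s[:2]))
P=cloud(d);z=P[...,2];M=(z>28)&(z<42)&(P[...,0]>400)&(P[...,0]<490)&(P[...,1]>-5)&(P[...,1]<80);q=P[M];print(len(q),cv2.minEnclosingCircle(q[:,:2].astype(np.float32)))
print('pepper',plane(d,[(477,4)],60))
E
```

```text
[493.   35.6 153. ]
[447.84149876  38.75834326] 34.05663114920483
874 ((447.3877868652344, 38.6163215637207), 33.724327087402344)
pepper [[402.97993466 235.40486707  60.        ]]
```

Call:
jog_arm:
  steps:
    - {"dp": [-0.3,0.02,-0.2],"turn": [0,0.002,0],"claw": 1}
    - {"dp": [-0.57,0.04,-0.5],"turn": [0,0.002,0],"claw": 1}
    - {"dp": [-0.57,0.04,-0.8],"turn": [0,0.002,0],"claw": 1}
    - {"dp": [-0.57,0.04,-0.98],"turn": [0,0.002,0],"claw": 1}
    - {"dp": [-0.57,0.04,-0.98],"turn": [0,0.002,0],"claw": 1}
    - {"dp": [-0.57,0.04,-0.98],"turn": [0,0.002,0],"claw": 1}

```text
t: 9.87
ee_pos: [447.2, 38.8, 73.9]
orientation: [-1.393, -0.859, 0.861]
ft_force: [-0.3, 0.4, 0.2]
width: 88.0
```

```bash
python3 st.py; python3 - <<'E'
from h import *
for i in range(2): d=cam('wrist')
save(d,'w9')
E
python3 st.py
```

```text
t 9.87 p [447.2  38.8  73.9] jaw 63.3 down [-0.001  0.    -1.   ] q [ 0.06  0.37  2.09  0.    0.68 -1.05] w 88.0 F [-0.3  0.4  0.2]
t 9.97 p [448.3  38.8  75.1] jaw 63.3 down [ 0.002  0.    -1.   ] q [ 0.06  0.37  2.09  0.    0.68 -1.05] w 87.6 F [0.  0.6 0. ]
```

View pics/w9.png

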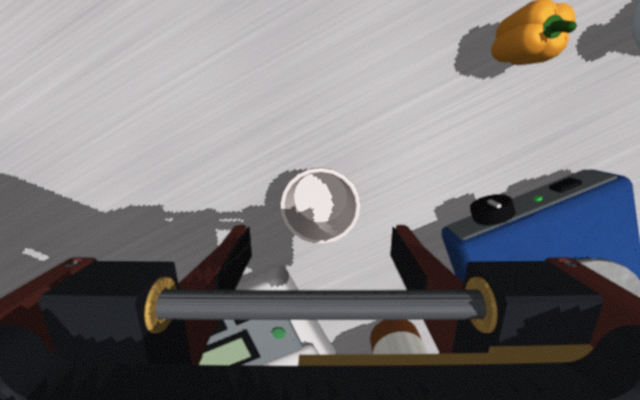

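Call:
jog_arm:
  steps:
    - {"dp": [0,0,-0.3],"turn": [0,0,0],"claw": 1}
    - {"dp": [-0.005,0,-0.6],"turn": [0,0,0],"claw": 1}
    - {"dp": [-0.005,0,-0.76],"turn": [0,0,0],"claw": 1}
    - {"dp": [-0.005,0,-0.76],"turn": [0,0,0],"claw": 0.85}
    - {"dp": [-0.005,0,-0.76],"turn": [0,0,0],"claw": 0.75}
    - {"dp": [-0.005,0,-0.76],"turn": [0,0,0],"claw": 0.65}
    - {"dp": [-0.005,0,-0.76],"turn": [0,0,0],"claw": 0.6}
    - {"dp": [-0.005,0,-0.76],"turn": [0,0,0],"claw": 0.6}
    - {"dp": [-0.005,0,-0.76],"turn": [0,0,0],"claw": 0.6}
    - {"dp": [-0.005,0,-0.76],"turn": [0,0,0],"claw": 0.6}
    - {"dp": [-0.005,0,-0.76],"turn": [0,0,0],"claw": 0.6}
    - {"dp": [-0.005,0,-0.76],"turn": [0,0,0],"claw": 0.6}

```text
t: 10.97
ee_pos: [448.0, 38.8, 14.4]
orientation: [-1.395, -0.861, 0.858]
ft_force: [0.8, -0.4, -0.1]
width: 52.8
```

```bash
python3 st.py; python3 - <<'E'
from h import *
for i in range(2): d=cam('wrist')
save(d,'w10')
E
python3 st.py
```

```text
t 10.97 p [448.   38.8  14.4] jaw 63.3 down [ 0.002  0.    -1.   ] q [ 0.06  0.5   2.11  0.    0.53 -1.05] w 52.8 F [ 0.8 -0.4 -0.1]
t 11.07 p [447.8  38.8  14.3] jaw 63.3 down [ 0.001  0.    -1.   ] q [ 0.06  0.5   2.11  0.    0.53 -1.05] w 52.3 F [ 0.5  0.2 -0.7]
```

View pics/w10.png

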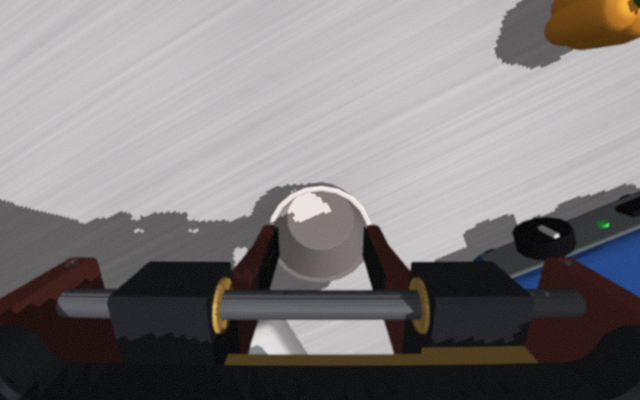

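```bash
python3 - <<'E'
from h import *
d=cam('scene');cv2.imwrite('pics/s10.png',cv2.resize(d['img'][110:230,220:370,::-1],None,fx=5,fy=5))
d=cam('wrist');cv2.imwrite('pics/z10.png',cv2.resize(d['img'][170:300,230:410,::-1],None,fx=4.4,fy=4.4))
print(d['range_z'][180:290:8,260:382:8].round().astype(int))
E
```

```text
[[208 208 209 209 209 207 208 207 208 208 208 207 209 208 206 208]
 [210 210 210 210 210 195 173 173 173 174 204 210 210 210 209 211]
 [212 212 212 211 175 207 207 207 207 208 208 174 209 212 213 211]
 [213 213 212 175 209 209 209 208 209 208 210 210 175 213 214 214]
 [214 214 176 199 211 210 211   0 210 210 211 211 196 177 216 214]
 [217 217 182 205 213 214 212 212 212 212 213 212 204 179 217 216]
 [219 168 172 205 214 214 214 215 214 215 215 214 205 172 168 219]
 [157 156 168 202 217 216 216 216 216 217 216 215 202 171 158 157]
 [147 152 167 200 209 215 218 219 218 219 217 208 198 172 152 146]
 [138 142 168 194 203 208 213 217 216 213 208 202 194 171 145 139]
 [131 142 167 189 196 202 206 208 207 206 202 196 189 171 145 133]
 [127 142 228 188 189 195 197 199 199 197 195 190 189 229 145 128]
 [123 142 230 230 231 190 192 192 192 189 189   0 231 231 144 125]
 [123 142 232 232 232 232 233 232 233 233 232 232 232 232 145 126]]
```

View pics/s10.png

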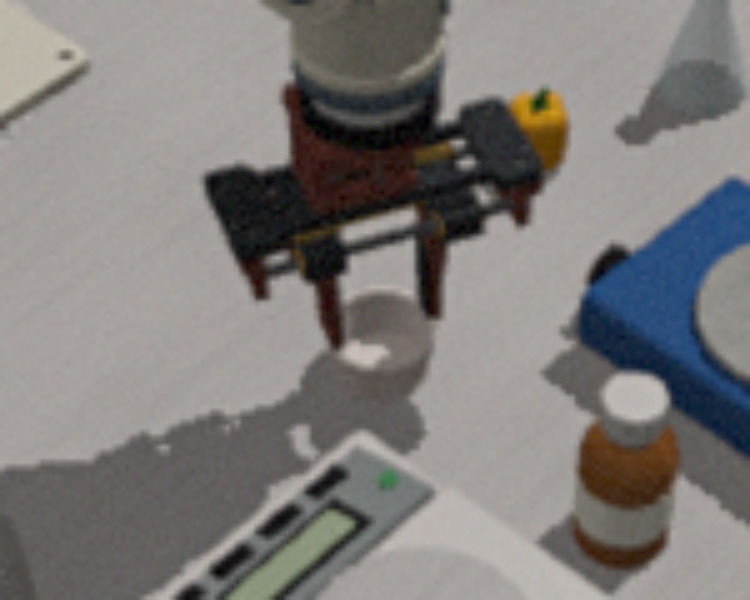

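View pics/z10.png

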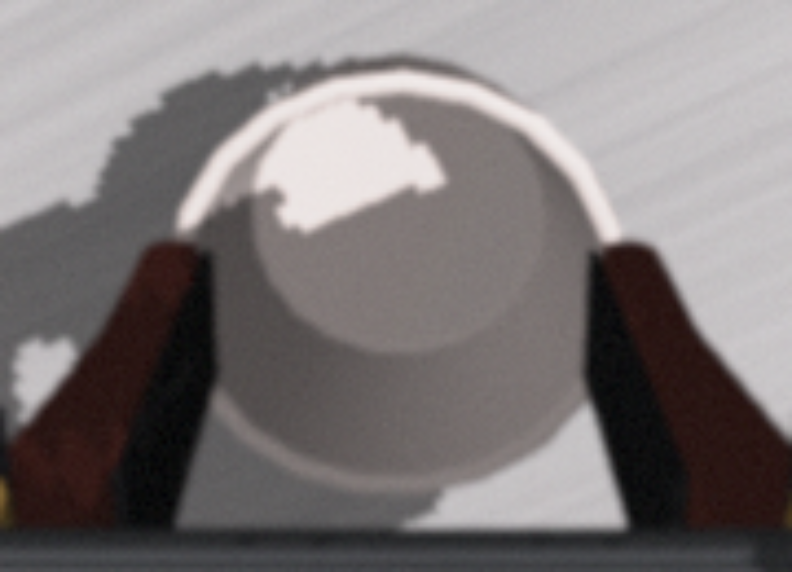

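```bash
python3 - <<'E'
from h import *
d=cam('wrist');Ti=np.array(d['hand_eye'])
def tool(u,v): 
    return (Ti@np.r_[ray(d,[(u,v)])[0]*d['range_z'][v,u],1])[:3].round(1)
for v in (222,226,230,240,250,258,270,280):
    print(v,[tool(u,v).tolist() for u in (262,268,272,276,282)])
print([tool(u,v).tolist() for u,v in((320,187),(284,268),(276,268),(371,225),(320,278))])
E
```

```text
222 [[-44.8, 14.7, -3.6], [-39.8, 12.8, -2.9], [-30.4, -21.4, 10.3], [-28.5, -17.5, 8.8], [-27.3, 0.3, 2.0]]
226 [[-45.1, 15.2, -7.1], [-31.6, -28.7, 10.6], [-29.3, -28.2, 10.4], [-29.1, -15.0, 5.1], [-27.3, -0.4, -0.9]]
230 [[-33.8, -35.7, 10.9], [-30.4, -35.3, 10.7], [-27.8, -36.5, 11.2], [-26.5, -30.9, 8.9], [-27.1, -2.1, -3.2]]
240 [[-31.3, -48.7, 10.5], [-28.0, -48.8, 10.6], [-26.4, -46.0, 9.3], [-26.1, -35.0, 4.2], [-26.8, -6.6, -8.9]]
250 [[-28.9, -60.7, 10.6], [-26.3, -58.4, 9.5], [-26.2, -48.5, 4.5], [-26.3, -35.2, -2.2], [-26.0, -13.5, -13.1]]
258 [[-27.7, -66.8, 9.5], [-25.9, -61.6, 6.7], [-26.2, -49.6, 0.2], [-25.9, -39.1, -5.4], [-25.5, -18.1, -16.7]]
270 [[-26.1, -75.3, 8.0], [-26.1, -62.4, 0.4], [-26.1, -52.2, -5.6], [-36.1, 15.9, -46.0], [-30.9, 14.4, -45.1]]
280 [[-26.1, -76.5, 3.6], [-26.2, -63.3, -4.8], [-39.6, 15.0, -54.7], [-36.3, 14.9, -54.6], [-31.3, 14.4, -54.3]]
[[-0.0, -21.3, 33.1], [-24.0, -21.1, -22.5], [-35.7, 14.3, -43.2], [31.1, -27.9, 11.0], [-0.1, -20.0, -30.8]]
```

Call:
jog_arm:
  steps:
    - {"dp": [0,0,0],"turn": [0,0,0],"claw": 0.55}
    - {"dp": [0,0,0],"turn": [0,0,0],"claw": 0.55}
    - {"dp": [0,0,0],"turn": [0,0,0],"claw": 0.55}
    - {"dp": [0,0,0],"turn": [0,0,0],"claw": 0.55}

```text
t: 11.55
ee_pos: [447.8, 38.8, 14.2]
orientation: [-1.395, -0.861, 0.859]
ft_force: [-0.5, -0.1, 0.2]
width: 48.0
```

```bash
python3 - <<'E'
from h import *
d=cam('wrist');cv2.imwrite('pics/z11.png',cv2.resize(d['img'][170:300,230:410,::-1],None,fx=4.4,fy=4.4))
Ti=np.array(d['hand_eye'])
def tool(u,v): 
    return (Ti@np.r_[ray(d,[(u,v)])[0]*d['range_z'][v,u],1])[:3].round(1)
for v in (222,230,240,250):
    print(v,[tool(u,v).tolist() for u in range(262,290,4)])
    print(v,[tool(u,v).tolist() for u in range(378,350,-4)])
E
```

```text
222 [[-44.9, 15.2, -3.8], [-41.8, 15.1, -3.8], [-31.7, -21.1, 10.2], [-29.1, -21.7, 10.5], [-27.9, -13.3, 7.2], [-27.0, -1.2, 2.5], [-25.4, 8.2, -1.1]]
222 [[44.4, 14.5, -3.5], [41.4, 14.7, -3.6], [31.8, -20.5, 10.0], [29.0, -21.9, 10.6], [27.7, -13.6, 7.4], [26.9, -0.4, 2.2], [25.1, 7.5, -0.8]]
230 [[-45.2, 14.9, -10.4], [-31.5, -35.8, 11.0], [-29.3, -34.9, 10.6], [-26.7, -36.6, 11.3], [-25.4, -30.4, 8.7], [-27.1, -2.5, -3.0], [-25.2, 4.7, -6.1]]
230 [[44.8, 14.7, -10.2], [31.5, -35.7, 10.9], [29.1, -35.9, 11.0], [26.9, -35.1, 10.7], [25.1, -32.1, 9.4], [26.8, -3.2, -2.7], [25.0, 5.3, -6.3]]
240 [[-30.8, -50.9, 11.5], [-29.0, -49.2, 10.8], [-26.6, -50.2, 11.3], [-25.3, -46.0, 9.3], [-23.7, -42.1, 7.5], [-26.6, -7.4, -8.5], [-24.7, -0.8, -11.5]]
240 [[31.2, -49.2, 10.8], [29.1, -49.3, 10.9], [27.0, -49.1, 10.7], [25.5, -45.2, 8.9], [24.5, -37.3, 5.3], [26.5, -7.3, -8.5], [24.5, -0.8, -11.5]]
250 [[-28.8, -60.7, 10.7], [-26.9, -60.6, 10.6], [-25.3, -58.6, 9.6], [-23.9, -55.2, 7.9], [-23.7, -43.7, 2.1], [-24.0, -26.8, -6.4], [-23.8, -9.5, -15.1]]
250 [[28.7, -62.0, 11.3], [27.0, -60.8, 10.7], [25.5, -58.1, 9.3], [24.6, -51.6, 6.1], [24.5, -39.1, -0.2], [25.9, -12.9, -13.4], [23.6, -9.5, -15.1]]
```

View pics/z11.png

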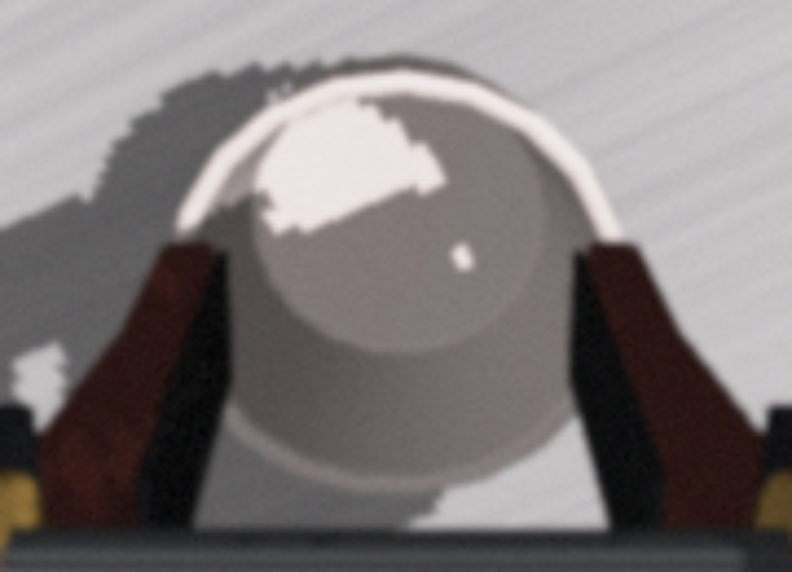

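```bash
python3 - <<'E'
from h import *
z=np.load('wrist0.npz');d={k:z[k] for k in z}
W=cam('wrist');Ti=np.array(W['hand_eye'])
uv=[(u,v) for u in range(170,262) for v in range(215,300)]
r=ray(d,uv)*np.array([d['range_z'][v,u] for u,v in uv])[:,None]
p=r@Ti[:3,:3].T+Ti[:3,3]
m=(p[:,1]<10)&(p[:,1]>-100)
print(p[m][:,1].max(),p[m][np.argsort(-p[m][:,1])[:12]].round(1))
E
```

```text
-25.336451351012784 [[-44.1 -25.3   1.1]
 [-43.9 -26.4  -9.5]
 [-48.7 -26.4  10.3]
 [-43.8 -26.7   9.1]
 [-49.8 -26.8  10.4]
 [-43.8 -26.8  -0.3]
 [-46.7 -26.8  10.5]
 [-43.7 -26.9   1.1]
 [-43.8 -27.   -9.9]
 [-43.8 -27.   -1.6]
 [-44.3 -27.1   9.2]
 [-43.9 -27.1   6.6]]
```

Call:
jog_arm:
  steps:
    - {"dp": [0,0,0.02],"turn": [0,0,0],"claw": 1}
    - {"dp": [0,0,0.02],"turn": [0,0,0],"claw": 1}
    - {"dp": [0,0,0.02],"turn": [0,0,0],"claw": 1}
    - {"dp": [0,0,0.02],"turn": [0,0,0],"claw": 1}
    - {"dp": [0,0,0.02],"turn": [0,0,0],"claw": 1}
    - {"dp": [0,0,0.02],"turn": [0,0,0],"claw": 1}
    - {"dp": [0,0,0.02],"turn": [0,0,0],"claw": 1}
    - {"dp": [0,0,0.02],"turn": [0,0,0],"claw": 1}
    - {"dp": [0,0,0.02],"turn": [0,0,0],"claw": 1}
    - {"dp": [0,0,0.02],"turn": [0,0,0],"claw": 1}
    - {"dp": [0,0,0.02],"turn": [0,0,0],"claw": 1}

```text
t: 12.57
ee_pos: [447.8, 38.9, 15.8]
orientation: [-1.395, -0.861, 0.859]
ft_force: [0.6, 0.4, 0.3]
width: 87.7
```

```bash
python3 - <<'E'
from h import *
d=cam('wrist');save(d,'w12')
d=cam('scene');cv2.imwrite('pics/s12.png',cv2.resize(d['img'][110:230,220:370,::-1],None,fx=5,fy=5))
E
python3 st.py
```

```text
t 12.67 p [447.8  38.8  15.8] jaw 63.3 down [ 0.001  0.    -1.   ] q [ 0.06  0.49  2.11  0.    0.54 -1.05] w 87.4 F [-1.1  0.1 -0.2]
```

View pics/w12.png

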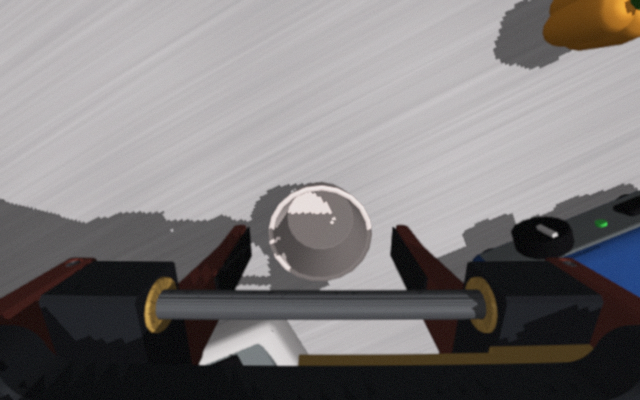

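View pics/s12.png

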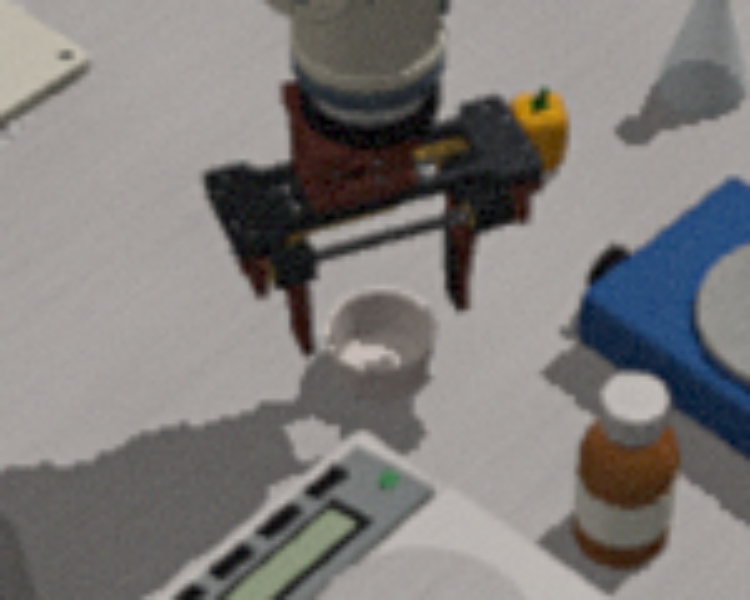

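Call:
jog_arm:
  steps:
    - {"dp": [0,0,-0.15],"turn": [0,0,0],"claw": 1}
    - {"dp": [0,0,-0.3],"turn": [0,0,0],"claw": 1}
    - {"dp": [0,0,-0.34],"turn": [0,0,0],"claw": 1}
    - {"dp": [0,0,-0.34],"turn": [0,0,0],"claw": 0.9}
    - {"dp": [0,0,-0.34],"turn": [0,0,0],"claw": 0.8}
    - {"dp": [0,0,-0.34],"turn": [0,0,0],"claw": 0.7}
    - {"dp": [0,0,-0.34],"turn": [0,0,0],"claw": 0.7}
    - {"dp": [0,0,-0.34],"turn": [0,0,0],"claw": 0.7}
    - {"dp": [0,0,-0.34],"turn": [0,0,0],"claw": 0.7}
    - {"dp": [0,0,-0.34],"turn": [0,0,0],"claw": 0.7}
    - {"dp": [0,0,-0.34],"turn": [0,0,0],"claw": 0.7}

```text
t: 13.58
ee_pos: [448.1, 38.8, -11.0]
orientation: [-1.395, -0.861, 0.858]
ft_force: [-0.9, 0.0, 5.6]
width: 66.0
```

```bash
python3 - <<'E'
from h import *
d=cam('wrist');save(d,'w13')
E
python3 st.py
```

```text
t 13.63 p [448.2  38.9 -11. ] jaw 63.3 down [ 0.002  0.    -1.   ] q [ 0.06  0.55  2.11  0.    0.48 -1.05] w 65.9 F [-1.  -0.6  5.9]
```

View pics/w13.png

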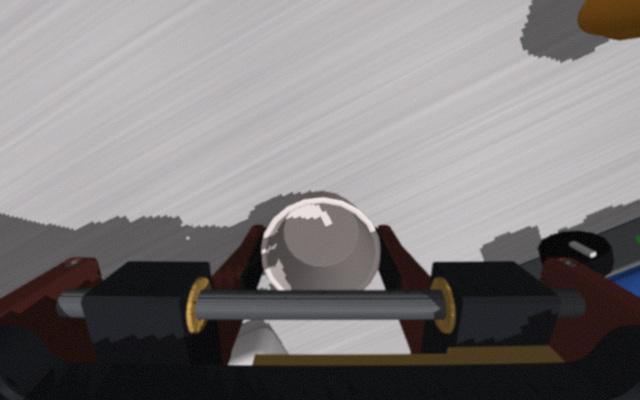

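Call:
jog_arm:
  steps:
    - {"dp": [0,0,0],"turn": [0,0,0],"claw": 0.6}
    - {"dp": [0,0,0],"turn": [0,0,0],"claw": 0.6}
    - {"dp": [0,0,0.02],"turn": [0,0,0],"claw": 0.6}
    - {"dp": [0,0,0.05],"turn": [0,0,0],"claw": 0.6}
    - {"dp": [0,0,0.1],"turn": [0,0,0],"claw": 0.6}
    - {"dp": [0,0,0.15],"turn": [0,0,0],"claw": 0.6}
    - {"dp": [0,0,0.2],"turn": [0,0,0],"claw": 0.6}
    - {"dp": [0,0,0.2],"turn": [0,0,0],"claw": 0.6}

```text
t: 14.3
ee_pos: [448.7, 38.9, 5.8]
orientation: [-1.396, -0.862, 0.857]
ft_force: [-0.2, 0.1, -1.0]
width: 66.2
```

```bash
python3 - <<'E'
from h import *
d=cam('wrist');save(d,'w14')
Ti=np.array(d['hand_eye'])
def tool(u,v): 
    return (Ti@np.r_[ray(d,[(u,v)])[0]*d['range_z'][v,u],1])[:3].round(1)
print([tool(320,v).tolist() for v in (199,200,201,230,240,270)])
d=cam('scene');cv2.imwrite('pics/s14.png',cv2.resize(d['img'][110:230,220:370,::-1],None,fx=5,fy=5))
E
python3 st.py
```

```text
[[0.1, -47.0, 33.1], [0.1, -45.5, 32.1], [0.1, -48.3, 32.4], [-0.1, -14.6, 2.1], [-0.1, -14.7, -5.1], [-0.1, -19.4, -25.0]]
t 14.4 p [448.4  38.9   5.3] jaw 63.3 down [ 0.003  0.    -1.   ] q [ 0.06  0.52  2.11  0.    0.51 -1.05] w 65.9 F [-0.5  0.4 -0.9]
```

View pics/w14.png

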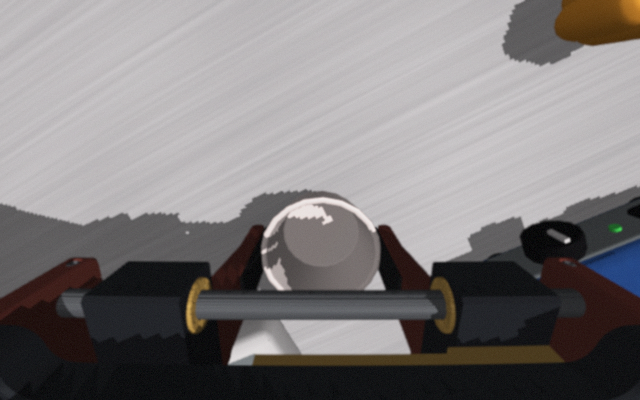

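View pics/s14.png

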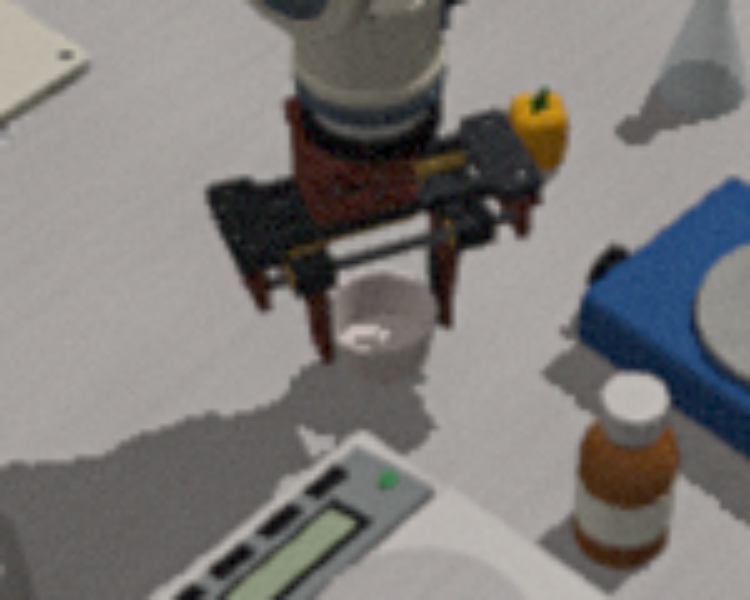

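Call:
jog_arm:
  steps:
    - {"dp": [0,0,0.3],"turn": [0,0.001,0],"claw": 0.6}
    - {"dp": [0,0,0.7],"turn": [0,0.001,0],"claw": 0.6}
    - {"dp": [0.1,-0.1,1],"turn": [0,0.001,0],"claw": 0.6}
    - {"dp": [0.4,-0.4,1],"turn": [0,0.001,0],"claw": 0.6}
    - {"dp": [0.8,-0.75,1],"turn": [0,0.001,0],"claw": 0.6}
    - {"dp": [0.8,-0.75,1],"turn": [0,0.001,0],"claw": 0.6}

```text
t: 14.9
ee_pos: [519.0, -24.4, 87.0]
orientation: [-1.4, -0.864, 0.854]
ft_force: [0.7, -0.4, -0.4]
width: 65.9
```

Call:
jog_arm:
  steps:
    - {"dp": [0.4,-0.35,0.05],"turn": [0,0,0],"claw": 0.6}
    - {"dp": [0.7,-0.6,0.05],"turn": [0,0,0],"claw": 0.6}
    - {"dp": [0.8,-0.75,0.05],"turn": [0,0,0],"claw": 0.6}
    - {"dp": [0.8,-0.75,0.05],"turn": [0,0,0],"claw": 0.6}
    - {"dp": [0.8,-0.75,0.05],"turn": [0,0,0],"claw": 0.6}

```text
t: 15.32
ee_pos: [582.0, -84.6, 90.2]
orientation: [-1.399, -0.862, 0.854]
ft_force: [-0.5, -0.3, -0.8]
width: 65.4
```

```bash
python3 st.py; python3 pp.py; python3 - <<'E'
from h import *
d=cam('wrist');save(d,'w15')
E
python3 st.py
```

```text
t 15.32 p [582.  -84.6  90.2] jaw 63.1 down [ 0.006 -0.001 -1.   ] q [-0.16  0.51  1.79  0.    0.84 -1.27] w 65.4 F [-0.5 -0.3 -0.8]
[582.  -84.6  90.2]
bench -0.3940161306501295
plate [ 595   52   45  142 4421] [628.9 154.1  60.1] ((634.208740234375, 169.9193878173828), 56.0076789855957)
pan [ 258  320   94   16 1057] [ 674.  -147.3   64.3] ((668.6456298828125, -144.40029907226562), 42.44340515136719)
t 15.42 p [581.1 -83.5  90.2] jaw 63.2 down [ 0.006 -0.    -1.   ] q [-0.16  0.5   1.79  0.    0.84 -1.27] w 65.9 F [ 0.4  0.2 -0.7]
```

View pics/w15.png

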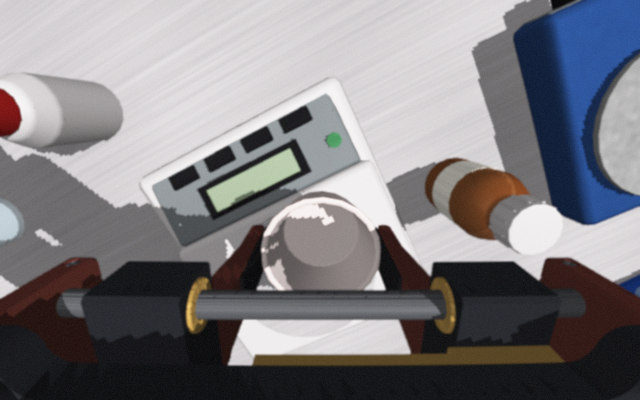

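Call:
jog_arm:
  steps:
    - {"dp": [0.3,-0.26,0],"turn": [0,0.002,0],"claw": 0.6}
    - {"dp": [0.59,-0.52,-0.05],"turn": [0,0.002,0],"claw": 0.6}
    - {"dp": [0.59,-0.52,-0.15],"turn": [0,0.002,0],"claw": 0.6}
    - {"dp": [0.59,-0.52,-0.25],"turn": [0,0.002,0],"claw": 0.6}
    - {"dp": [0.59,-0.52,-0.3],"turn": [0,0.002,0],"claw": 0.6}
    - {"dp": [0.59,-0.52,-0.3],"turn": [0,0.002,0],"claw": 0.6}

```text
t: 15.92
ee_pos: [625.8, -123.6, 64.5]
orientation: [-1.391, -0.856, 0.862]
ft_force: [0.1, 0.0, -0.3]
width: 65.9
```

```bash
python3 st.py; python3 - <<'E'
from h import *
d=cam('scene');cv2.imwrite('pics/s16.png',cv2.resize(d['img'][150:310,200:400,::-1],None,fx=4,fy=3.7))
E
python3 st.py
```

```text
t 15.92 p [ 625.8 -123.6   64.5] jaw 63.3 down [-0.005  0.001 -1.   ] q [-0.21  0.61  1.67 -0.    0.87 -1.32] w 65.9 F [ 0.1  0.  -0.3]
t 15.97 p [ 626.5 -123.8   65.3] jaw 63.3 down [-0.004  0.    -1.   ] q [-0.21  0.61  1.67 -0.    0.87 -1.32] w 65.8 F [ 0.  -0.7 -0.3]
```

View pics/s16.png

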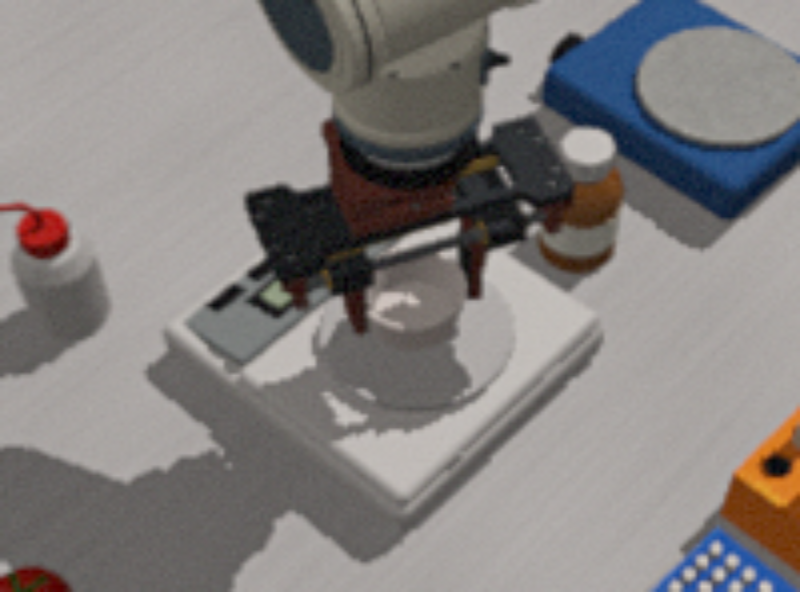

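Call:
jog_arm:
  steps:
    - {"dp": [0.02,-0.014,-0.03],"turn": [0,-0.001,0],"claw": 0.6}
    - {"dp": [0.02,-0.014,-0.06],"turn": [0,-0.001,0],"claw": 0.6}
    - {"dp": [0.02,-0.014,-0.09],"turn": [0,-0.001,0],"claw": 0.6}
    - {"dp": [0.02,-0.014,-0.11],"turn": [0,-0.001,0],"claw": 0.6}
    - {"dp": [0.02,-0.014,-0.12],"turn": [0,-0.001,0],"claw": 0.6}
    - {"dp": [0.02,-0.014,-0.12],"turn": [0,-0.001,0],"claw": 0.6}
    - {"dp": [0.02,-0.014,-0.12],"turn": [0,-0.001,0],"claw": 0.6}

```text
t: 16.55
ee_pos: [628.1, -125.0, 55.7]
orientation: [-1.394, -0.859, 0.859]
ft_force: [0.5, 0.4, -1.4]
width: 65.7
```

```bash
python3 st.py
```

```text
t 16.55 p [ 628.1 -125.    55.7] jaw 63.3 down [-0.  0. -1.] q [-0.22  0.62  1.67  0.    0.85 -1.32] w 65.7 F [ 0.5  0.4 -1.4]
```

Call:
jog_arm:
  steps:
    - {"dp": [0,0,-0.01],"turn": [0,0,0],"claw": 0.6}
    - {"dp": [0,0,-0.02],"turn": [0,0,0],"claw": 0.6}
    - {"dp": [0,0,-0.025],"turn": [0,0,0],"claw": 0.6}
    - {"dp": [0,0,-0.025],"turn": [0,0,0],"claw": 0.6}

```text
t: 16.88
ee_pos: [628.2, -125.1, 54.1]
orientation: [-1.394, -0.859, 0.859]
ft_force: [-1.0, 0.1, 3.2]
width: 66.3
```

Call:
jog_arm:
  steps:
    - {"dp": [0,0,0],"turn": [0,0,0],"claw": 0.77}
    - {"dp": [0,0,0],"turn": [0,0,0],"claw": 0.8}
    - {"dp": [0,0,0],"turn": [0,0,0],"claw": 0.9}
    - {"dp": [0,0,0],"turn": [0,0,0],"claw": 1}
    - {"dp": [0,0,0],"turn": [0,0,0],"claw": 1}
    - {"dp": [0,0,0],"turn": [0,0,0],"claw": 1}
    - {"dp": [0,0,0],"turn": [0,0,0],"claw": 1}
    - {"dp": [0,0,0.3],"turn": [0,0,0],"claw": 1}
    - {"dp": [0,0,0.7],"turn": [0,0,0],"claw": 1}
    - {"dp": [0,0,1],"turn": [0,0,0],"claw": 1}

```text
t: 17.72
ee_pos: [628.3, -125.0, 135.4]
orientation: [-1.394, -0.859, 0.859]
ft_force: [1.1, -0.4, -0.4]
width: 88.2
```

```bash
python3 st.py; python3 - <<'E'
from h import *
for i in range(3): d=cam('wrist')
save(d,'w17');print(d['o']['ee_pos'].round(1))
P=cloud(d);z=P[...,2]
M=(z>95)&(z<108)&(abs(P[...,0]-628)<50)&(abs(P[...,1]+125)<50);print(cv2.minEnclosingCircle(P[M][:,:2].astype(np.float32)))
M=(z>60)&(z<70)&(abs(P[...,0]-628)<90)&(abs(P[...,1]+125)<90);print(cv2.minEnclosingCircle(P[M][:,:2].astype(np.float32)))
E
```

```text
t 17.72 p [ 628.3 -125.   135.4] jaw 63.3 down [-0.  0. -1.] q [-0.22  0.51  1.64  0.    0.99 -1.32] w 88.2 F [ 1.1 -0.4 -0.4]
[ 631.2 -125.7  138.6]
((628.2837524414062, -124.6506576538086), 33.96886444091797)
((629.2903442382812, -124.584228515625), 62.03313064575195)
```

View pics/w17.png

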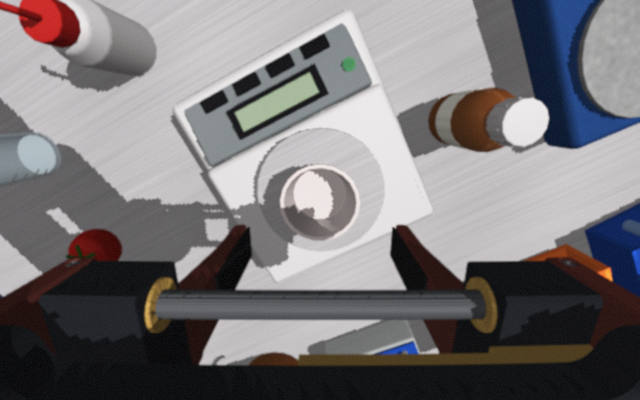

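Call:
jog_arm:
  steps:
    - {"dp": [-0.2,-0.35,0.1],"turn": [0,0,-0.036],"claw": 1}
    - {"dp": [-0.4,-0.7,0.1],"turn": [0,0,-0.072],"claw": 1}
    - {"dp": [-0.6,-1,0.1],"turn": [0,0,-0.108],"claw": 1}
    - {"dp": [-0.6,-1,0.1],"turn": [0,0,-0.145],"claw": 1}

```text
t: 18.2
ee_pos: [578.2, -208.4, 142.7]
orientation: [-1.514, -0.501, 0.503]
ft_force: [0.2, 0.3, 0.3]
width: 87.8
```

Call:
jog_arm:
  steps:
    - {"dp": [-0.2,-0.35,0],"turn": [0,0,-0.036],"claw": 1}
    - {"dp": [-0.4,-0.7,0],"turn": [0,0,-0.072],"claw": 1}
    - {"dp": [-0.6,-1,0],"turn": [0,0,-0.108],"claw": 1}
    - {"dp": [-0.6,-1,0],"turn": [0,0,-0.145],"claw": 1}

```text
t: 18.53
ee_pos: [526.8, -291.4, 141.0]
orientation: [-1.568, -0.135, 0.142]
ft_force: [0.3, -0.0, 0.6]
width: 87.8
```

Call:
jog_arm:
  steps:
    - {"dp": [-0.1,-0.25,0],"turn": [0,0,-0.036],"claw": 1}
    - {"dp": [-0.3,-0.5,0],"turn": [0,0,-0.072],"claw": 1}
    - {"dp": [-0.4,-0.6,0],"turn": [0,0,-0.108],"claw": 1}
    - {"dp": [-0.4,-0.6,0],"turn": [0,0,-0.145],"claw": 1}
    - {"dp": [-0.4,-0.6,0],"turn": [0,0,-0.18],"claw": 1}
    - {"dp": [-0.4,-0.6,0],"turn": [0,0,-0.216],"claw": 1}
    - {"dp": [-0.4,-0.6,0],"turn": [0,0,-0.25],"claw": 1}
    - {"dp": [-0.4,-0.6,0],"turn": [0,0,-0.25],"claw": 1}

```text
t: 19.2
ee_pos: [493.9, -338.8, 139.4]
orientation: [-1.515, 0.486, -0.474]
ft_force: [-0.0, 0.4, 0.1]
width: 87.6
```

```bash
python3 st.py; python3 - <<'E'
from h import *
for i in range(2): d=cam('wrist')
save(d,'w18');print(d['o']['ee_pos'].round(1))
E
python3 st.py
```

```text
t 19.2 p [ 493.9 -338.8  139.4] jaw -35.1 down [-0.006  0.004 -1.   ] q [-0.62  0.46  1.72 -0.    0.97 -0.01] w 87.6 F [-0.   0.4  0.1]
[ 494.  -338.8  139.6]
t 19.3 p [ 494.1 -338.9  139.8] jaw -34.7 down [-0.006  0.003 -1.   ] q [-0.62  0.46  1.72 -0.    0.97 -0.01] w 88.0 F [ 0.5  0.7 -0.4]
```

View pics/w18.png

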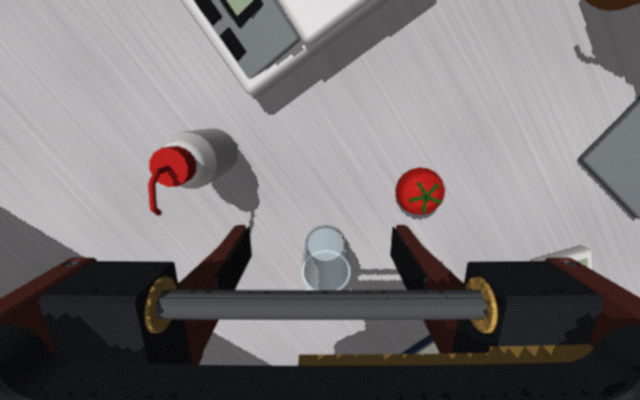

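```bash
python3 - <<'E'
from h import *
d=cam('wrist');cv2.imwrite('pics/z18.png',cv2.resize(d['img'][215:300,275:375,::-1],None,fx=6,fy=6))
P=cloud(d)
q=P[(np.abs(P[...,0]-452)<45)&(np.abs(P[...,1]+408)<45)&(P[...,2]>12)]
print(len(q),np.percentile(q,[1,50,99],axis=0).round(1))
q=q[q[:,2]>62];print(len(q),cv2.minEnclosingCircle(q[:,:2].astype(np.float32)))
E
```

```text
2325 [[ 428.2 -430.8   12.9]
 [ 452.5 -408.3   49.1]
 [ 478.1 -381.6   70.7]]
630 ((450.069580078125, -407.0848693847656), 28.254945755004883)
```

View pics/z18.png

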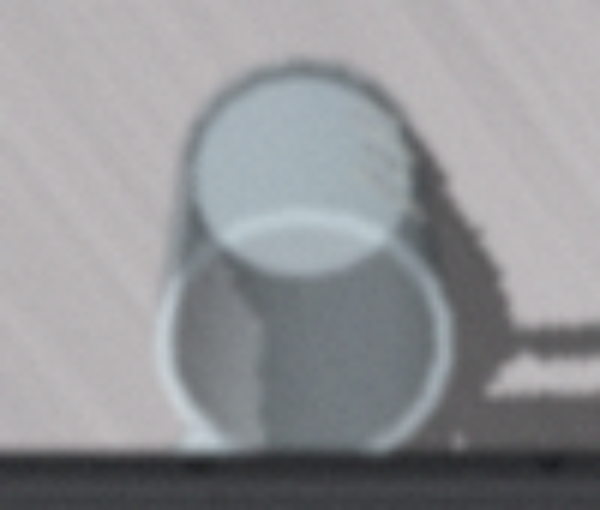

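Call:
jog_arm:
  steps:
    - {"dp": [-0.26,-0.42,0],"turn": [0.001,-0.002,-0.035],"claw": 1}
    - {"dp": [-0.525,-0.85,-0.2],"turn": [0.001,-0.002,-0.07],"claw": 1}
    - {"dp": [-0.525,-0.85,-0.5],"turn": [0.001,-0.002,-0.11],"claw": 1}
    - {"dp": [-0.525,-0.85,-0.75],"turn": [0.001,-0.002,-0.11],"claw": 1}
    - {"dp": [-0.525,-0.85,-0.75],"turn": [0.001,-0.002,-0.11],"claw": 1}
    - {"dp": [-0.525,-0.85,-0.75],"turn": [0.001,-0.002,-0.11],"claw": 1}

```text
t: 19.85
ee_pos: [451.5, -406.3, 79.0]
orientation: [-1.433, 0.742, -0.736]
ft_force: [-0.5, -0.2, -0.7]
width: 87.6
```

```bash
python3 st.py; python3 - <<'E'
from h import *
for i in range(2): d=cam('wrist')
save(d,'w19');print(d['o']['ee_pos'].round(1))
P=cloud(d)
q=P[(np.abs(P[...,0]-452)<45)&(np.abs(P[...,1]+408)<45)&(P[...,2]>12)&(P[...,2]<75)]
print(len(q),np.percentile(q,[1,50,99],axis=0).round(1))
E
python3 st.py
```

```text
t 19.85 p [ 451.5 -406.3   79. ] jaw -54.4 down [ 0.     0.009 -1.   ] q [-0.76  0.55  1.74  0.01  0.86  0.19] w 87.6 F [-0.5 -0.2 -0.7]
[ 452.5 -406.8   80.2]
3206 [[ 424.4 -431.2   13.3]
 [ 444.7 -411.2   55.1]
 [ 478.3 -381.8   71.3]]
t 19.95 p [ 453.  -407.1   80.9] jaw -54.4 down [ 0.003  0.006 -1.   ] q [-0.76  0.55  1.74  0.01  0.86  0.19] w 88.1 F [-1.4  0.4 -0.3]
```

View pics/w19.png

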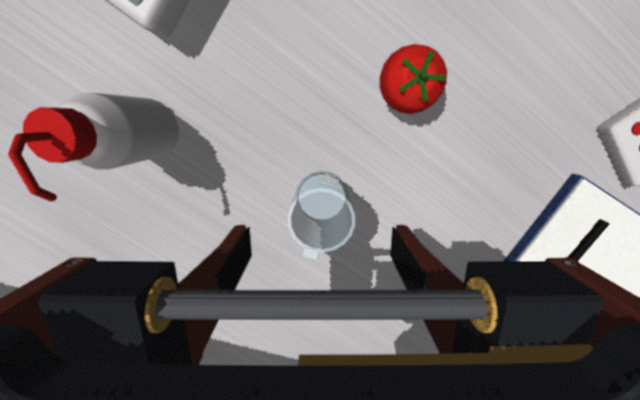

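Call:
jog_arm:
  steps:
    - {"dp": [-0.01,0,-0.3],"turn": [-0.002,0.001,0],"claw": 1}
    - {"dp": [-0.01,0,-0.65],"turn": [-0.002,0.001,0],"claw": 1}
    - {"dp": [-0.01,0,-0.96],"turn": [-0.002,0.001,0],"claw": 0.95}
    - {"dp": [-0.01,0,-0.96],"turn": [-0.002,0.001,0],"claw": 0.85}
    - {"dp": [-0.01,0,-0.96],"turn": [-0.002,0.001,0],"claw": 0.75}
    - {"dp": [-0.01,0,-0.96],"turn": [-0.002,0.001,0],"claw": 0.65}
    - {"dp": [-0.01,0,-0.96],"turn": [-0.002,0.001,0],"claw": 0.5}
    - {"dp": [-0.01,0,-0.96],"turn": [-0.002,0.001,0],"claw": 0.5}
    - {"dp": [-0.01,0,-0.96],"turn": [-0.002,0.001,0],"claw": 0.5}
    - {"dp": [-0.01,0,-0.96],"turn": [-0.002,0.001,0],"claw": 0.5}
    - {"dp": [-0.01,0,-0.96],"turn": [-0.002,0.001,0],"claw": 0.5}
    - {"dp": [-0.01,0,-0.96],"turn": [-0.002,0.001,0],"claw": 0.5}

```text
t: 20.95
ee_pos: [453.1, -407.9, 5.9]
orientation: [-1.442, 0.738, -0.742]
ft_force: [-0.7, 1.3, 9.0]
width: 50.5
```

Call:
jog_arm:
  steps:
    - {"dp": [0,0,0],"turn": [0,0,0],"claw": 0.45}
    - {"dp": [0,0,0],"turn": [0,0,0],"claw": 0.45}
    - {"dp": [0,0,0],"turn": [0,0,0],"claw": 0.45}
    - {"dp": [0,0,0],"turn": [0,0,0],"claw": 0.45}
    - {"dp": [0,0,0],"turn": [0,0,0],"claw": 0.45}

```text
t: 21.37
ee_pos: [453.1, -407.9, 5.9]
orientation: [-1.442, 0.738, -0.742]
ft_force: [-0.9, 0.2, 0.9]
width: 50.5
```

```bash
python3 st.py; python3 - <<'E'
from h import *
d=cam('wrist');save(d,'w20')
E
```

```text
t 21.37 p [ 453.1 -407.9    5.9] jaw -54.4 down [ 0.002 -0.002 -1.   ] q [-0.75  0.66  1.76 -0.    0.72  0.2 ] w 50.5 F [-0.9  0.2  0.9]
```

View pics/w20.png

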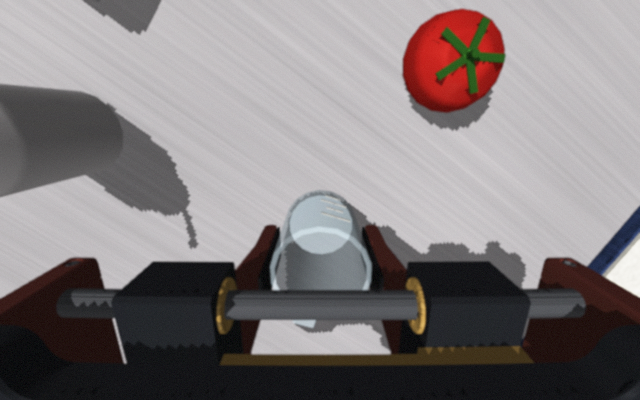

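Call:
jog_arm:
  steps:
    - {"dp": [0,0,0.1],"turn": [0,0,0],"claw": 0.45}
    - {"dp": [0,0,0.3],"turn": [0,0,0],"claw": 0.45}
    - {"dp": [0,0,0.65],"turn": [0,0,0],"claw": 0.45}
    - {"dp": [0,0,1],"turn": [0,0,0],"claw": 0.45}
    - {"dp": [0,0,1],"turn": [0,0,0],"claw": 0.45}

```text
t: 21.83
ee_pos: [455.7, -410.3, 91.3]
orientation: [-1.444, 0.732, -0.749]
ft_force: [1.1, -1.1, -0.2]
width: 50.6
```

Call:
jog_arm:
  steps:
    - {"dp": [0.05,0.1,0.4],"turn": [0,0,0],"claw": 0.45}
    - {"dp": [0.15,0.4,0.8],"turn": [0,0,0],"claw": 0.45}
    - {"dp": [0.3,0.8,1],"turn": [0,0,0],"claw": 0.45}
    - {"dp": [0.4,1,1],"turn": [0,0,0],"claw": 0.45}

```text
t: 22.17
ee_pos: [489.9, -329.4, 175.4]
orientation: [-1.444, 0.727, -0.754]
ft_force: [0.6, 0.2, -1.8]
width: 50.4
```

```bash
python3 st.py; python3 - <<'E'
from h import *
d=cam('wrist');save(d,'w21')
d=cam('scene');save(d,'s21')
E
```

```text
t 22.17 p [ 489.9 -329.4  175.4] jaw -54.4 down [ 0.013 -0.01  -1.   ] q [-0.61  0.39  1.74 -0.    1.    0.34] w 50.4 F [ 0.6  0.2 -1.8]
```

View pics/s21.png

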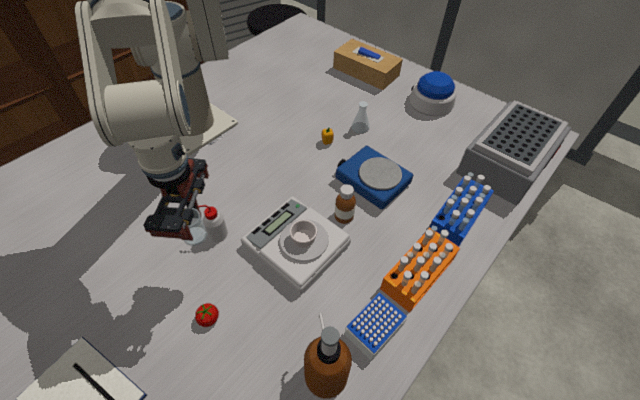

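Call:
jog_arm:
  steps:
    - {"dp": [0.1,0.4,0],"turn": [0.002,0.003,0],"claw": 0.45}
    - {"dp": [0.2,0.8,0],"turn": [0.003,0.004,0],"claw": 0.45}
    - {"dp": [0.27,1,0],"turn": [0.003,0.004,0],"claw": 0.45}

```text
t: 22.52
ee_pos: [509.8, -246.3, 171.4]
orientation: [-1.442, 0.743, -0.733]
ft_force: [0.3, -0.3, -0.3]
width: 50.4
```

Call:
jog_arm:
  steps:
    - {"dp": [0.1,0.4,0],"turn": [0,0,0],"claw": 0.45}
    - {"dp": [0.2,0.8,0],"turn": [0,0,0],"claw": 0.45}
    - {"dp": [0.27,1,0],"turn": [0,0,0],"claw": 0.45}

```text
t: 22.77
ee_pos: [530.8, -164.2, 170.4]
orientation: [-1.442, 0.744, -0.731]
ft_force: [-0.4, 0.5, 0.3]
width: 50.2
```

Call:
jog_arm:
  steps:
    - {"dp": [0.1,0.4,0],"turn": [0,0,0],"claw": 0.45}
    - {"dp": [0.2,0.8,0],"turn": [0,0,0],"claw": 0.45}
    - {"dp": [0.27,1,0],"turn": [0,0,0],"claw": 0.45}

```text
t: 23.02
ee_pos: [552.0, -82.1, 169.5]
orientation: [-1.442, 0.745, -0.728]
ft_force: [0.3, 0.0, -0.5]
width: 50.7
```

Call:
jog_arm:
  steps:
    - {"dp": [0.1,0.4,0],"turn": [0,0,0],"claw": 0.45}
    - {"dp": [0.2,0.8,0],"turn": [0,0,0],"claw": 0.45}
    - {"dp": [0.27,1,0],"turn": [0,0,0],"claw": 0.45}

```text
t: 23.27
ee_pos: [573.6, -0.1, 168.5]
orientation: [-1.443, 0.746, -0.727]
ft_force: [0.4, -0.6, -1.1]
width: 50.5
```

Call:
jog_arm:
  steps:
    - {"dp": [0.1,0.4,0],"turn": [0,0,0],"claw": 0.45}
    - {"dp": [0.2,0.8,0],"turn": [0,0,0],"claw": 0.45}
    - {"dp": [0.27,1,0],"turn": [0,0,0],"claw": 0.45}

```text
t: 23.52
ee_pos: [595.3, 82.0, 167.5]
orientation: [-1.443, 0.746, -0.725]
ft_force: [0.4, -0.3, -1.1]
width: 50.3
```

Call:
jog_arm:
  steps:
    - {"dp": [0.1,0.4,0],"turn": [0,0,0],"claw": 0.45}
    - {"dp": [0.2,0.8,0],"turn": [0,0,0],"claw": 0.45}
    - {"dp": [0.27,1,0],"turn": [0,0,0],"claw": 0.45}
    - {"dp": [0.27,1,0],"turn": [0,0,0],"claw": 0.45}

```text
t: 23.85
ee_pos: [617.7, 164.3, 166.6]
orientation: [-1.444, 0.744, -0.723]
ft_force: [-0.4, 0.0, -1.5]
width: 50.4
```

```bash
python3 st.py; python3 - <<'E'
from h import *
d=cam('wrist');save(d,'w22')
E
python3 st.py
```

```text
t 23.85 p [617.7 164.3 166.6] jaw -53.9 down [-0.012  0.006 -1.   ] q [0.24 0.48 1.61 0.01 1.06 1.17] w 50.4 F [-0.4  0.  -1.5]
t 23.9 p [617.  162.5 166.5] jaw -53.9 down [-0.013  0.005 -1.   ] q [0.23 0.48 1.61 0.01 1.06 1.17] w 50.6 F [-0.5 -0.5 -1.5]
```

View pics/w22.png

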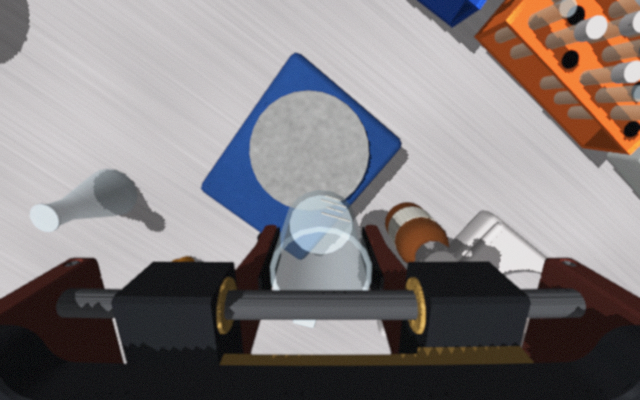

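Call:
jog_arm:
  steps:
    - {"dp": [0.14,0.2,-0.05],"turn": [-0.001,-0.004,0],"claw": 0.45}
    - {"dp": [0.27,0.43,-0.3],"turn": [-0.001,-0.004,0],"claw": 0.45}
    - {"dp": [0.27,0.43,-0.6],"turn": [-0.001,-0.004,0],"claw": 0.45}
    - {"dp": [0.27,0.43,-0.9],"turn": [-0.001,-0.004,0],"claw": 0.45}
    - {"dp": [0.27,0.43,-1],"turn": [-0.001,-0.004,0],"claw": 0.45}
    - {"dp": [0.27,0.43,-1],"turn": [-0.001,-0.004,0],"claw": 0.45}

```text
t: 24.4
ee_pos: [636.4, 194.6, 83.6]
orientation: [-1.446, 0.739, -0.731]
ft_force: [0.5, -0.8, -0.7]
width: 50.7
```

```bash
python3 st.py; python3 - <<'E'
from h import *
for i in range(2): d=cam('wrist')
save(d,'w23');z=d['o']['ee_pos'][2];print(d['o']['ee_pos'],plane(d,[(321,223)],z-5.9+3))
cv2.imwrite('pics/z23.png',cv2.resize(d['img'][180:300,250:390,::-1],None,fx=5,fy=5))
E
python3 st.py
```

```text
t 24.4 p [636.4 194.6  83.6] jaw -54.0 down [-0.006 -0.    -1.   ] q [0.28 0.62 1.6  0.   0.94 1.22] w 50.7 F [ 0.5 -0.8 -0.7]
[637.7879956  195.16189668  85.55474638] [[638.9643885  195.2932216   82.65474638]]
t 24.5 p [638.9 195.7  86.9] jaw -54.0 down [-0.     0.002 -1.   ] q [0.28 0.61 1.59 0.   0.94 1.22] w 50.2 F [ 0.1  0.2 -1.2]
```

View pics/z23.png

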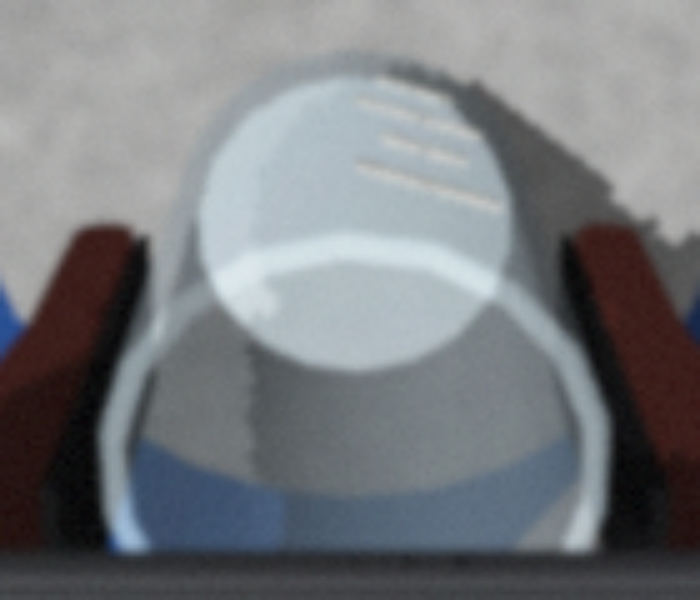

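Call:
jog_arm:
  steps:
    - {"dp": [-0.005,0.016,-0.06],"turn": [0,0,0],"claw": 0.45}
    - {"dp": [-0.005,0.016,-0.12],"turn": [0,0,0],"claw": 0.45}
    - {"dp": [-0.005,0.016,-0.18],"turn": [0,0,0],"claw": 0.45}
    - {"dp": [-0.005,0.016,-0.21],"turn": [0,0,0],"claw": 0.45}
    - {"dp": [-0.005,0.016,-0.225],"turn": [0,0,0],"claw": 0.45}
    - {"dp": [-0.005,0.016,-0.225],"turn": [0,0,0],"claw": 0.45}
    - {"dp": [-0.005,0.016,-0.225],"turn": [0,0,0],"claw": 0.45}

```text
t: 25.08
ee_pos: [638.5, 197.1, 69.0]
orientation: [-1.442, 0.735, -0.734]
ft_force: [-0.1, 0.5, -0.1]
width: 50.6
```

```bash
python3 st.py
```

```text
t 25.08 p [638.5 197.1  69. ] jaw -53.9 down [-0.     0.002 -1.   ] q [0.28 0.64 1.6  0.   0.91 1.22] w 50.6 F [-0.1  0.5 -0.1]
```

Call:
jog_arm:
  steps:
    - {"dp": [0,0,-0.01],"turn": [0,0,0],"claw": 0.45}
    - {"dp": [0,0,-0.02],"turn": [0,0,0],"claw": 0.45}
    - {"dp": [0,0,-0.028],"turn": [0,0,0],"claw": 0.45}
    - {"dp": [0,0,-0.028],"turn": [0,0,0],"claw": 0.45}

```text
t: 25.42
ee_pos: [638.6, 197.1, 67.0]
orientation: [-1.442, 0.735, -0.734]
ft_force: [-1.4, -0.0, 0.3]
width: 50.9
```

Call:
jog_arm:
  steps:
    - {"dp": [0,0,-0.008],"turn": [0,0,0],"claw": 0.45}
    - {"dp": [0,0,-0.012],"turn": [0,0,0],"claw": 0.45}
    - {"dp": [0,0,-0.012],"turn": [0,0,0],"claw": 0.45}

```text
t: 25.67
ee_pos: [638.7, 197.2, 66.9]
orientation: [-1.441, 0.735, -0.734]
ft_force: [-2.6, 0.1, 6.4]
width: 50.2
```

Call:
jog_arm:
  steps:
    - {"dp": [0,0,0.002],"turn": [0,0,0],"claw": 0.6}
    - {"dp": [0,0,0.002],"turn": [0,0,0],"claw": 0.65}
    - {"dp": [0,0,0.002],"turn": [0,0,0],"claw": 0.75}
    - {"dp": [0,0,0.002],"turn": [0,0,0],"claw": 0.85}
    - {"dp": [0,0,0.002],"turn": [0,0,0],"claw": 0.95}
    - {"dp": [0,0,0.002],"turn": [0,0,0],"claw": 1}
    - {"dp": [0,0,0.002],"turn": [0,0,0],"claw": 1}
    - {"dp": [0,0,0.002],"turn": [0,0,0],"claw": 1}
    - {"dp": [0,0,0.3],"turn": [0,0,0],"claw": 1}
    - {"dp": [0,0,0.7],"turn": [0,0,0],"claw": 1}
    - {"dp": [0,0,1],"turn": [0,0,0],"claw": 1}

```text
t: 26.58
ee_pos: [638.8, 197.2, 148.3]
orientation: [-1.441, 0.735, -0.734]
ft_force: [1.4, -0.8, -0.5]
width: 87.3
```

Call:
jog_arm:
  steps:
    - {"dp": [-0.2,0,0.1],"turn": [0,0,0],"claw": 1}
    - {"dp": [-0.5,0.05,0.1],"turn": [0,0,0],"claw": 1}
    - {"dp": [-1,0.1,0.1],"turn": [0,0,0],"claw": 1}
    - {"dp": [-1,0.1,0.1],"turn": [0,0,0],"claw": 1}

```text
t: 26.92
ee_pos: [551.2, 204.5, 155.0]
orientation: [-1.447, 0.739, -0.729]
ft_force: [-0.2, -0.1, -0.3]
width: 87.6
```

```bash
python3 st.py; python3 - <<'E'
from h import *
for i in range(2): d=cam('wrist')
save(d,'w24')
P=cloud(d);z=P[...,2]
M=(z>120)&(z<136)&(abs(P[...,0]-638)<50)&(abs(P[...,1]-197)<50);print(M.sum());q=P[M]
if M.sum()>5: print(cv2.minEnclosingCircle(q[:,:2].astype(np.float32)))
E
python3 pp.py
```

```text
t 26.92 p [551.2 204.5 155. ] jaw -53.9 down [-0.007 -0.    -1.   ] q [0.33 0.42 1.74 0.   0.99 1.27] w 87.6 F [-0.2 -0.1 -0.3]
1370
((635.8713989257812, 195.08717346191406), 29.175601959228516)
[557.6 205.3 156.5]
bench -0.3076927674109129
plate [ 313   63  126  130 8313] [640.5 207.2  60.5] ((639.67578125, 196.8715362548828), 62.60801315307617)
pan [573 255  58  36 884] [ 677.7 -114.1   64.5] ((670.4432373046875, -117.43026733398438), 45.46781539916992)
```

View pics/w24.png

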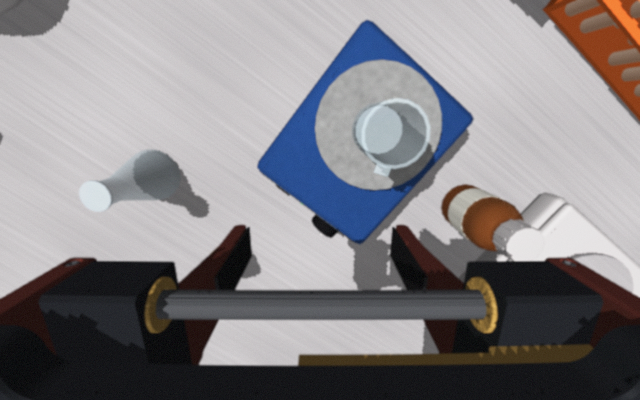

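Call:
jog_arm:
  steps:
    - {"dp": [-0.4,0.1,0],"turn": [0,0,0],"claw": 1}
    - {"dp": [-0.8,0.2,0],"turn": [0,0,0],"claw": 1}
    - {"dp": [-1,0.25,0],"turn": [0,0,0],"claw": 1}
    - {"dp": [-1,0.25,0],"turn": [0,0,0],"claw": 1}
    - {"dp": [-1,0.25,0],"turn": [0,0,0],"claw": 1}

```text
t: 27.48
ee_pos: [480.5, 226.0, 157.2]
orientation: [-1.44, 0.732, -0.734]
ft_force: [0.9, -0.5, -0.2]
width: 87.9
```

```bash
python3 - <<'E'
from h import *
for i in range(2): d=cam('wrist')
save(d,'w25')
E
python3 st.py
```

```text
t 27.58 p [481.3 225.8 157.2] jaw -53.9 down [ 0.003  0.003 -1.   ] q [0.42 0.34 1.87 0.   0.93 1.36] w 87.7 F [ 0.2 -0.3  0.2]
```

View pics/w25.png

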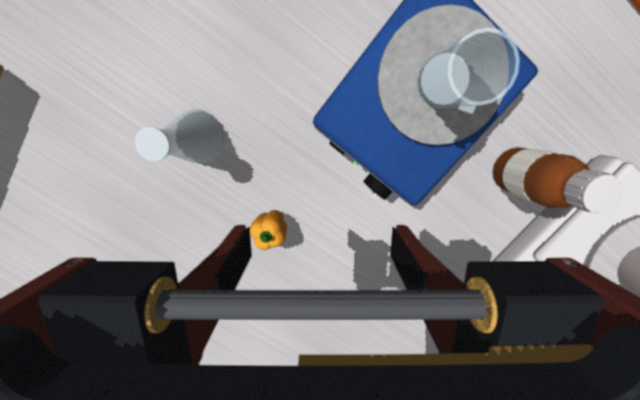

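```bash
python3 - <<'E'
from h import *
d=cam('wrist');cv2.imwrite('pics/z25.png',cv2.resize(d['img'][200:260,235:305,::-1],None,fx=9,fy=9,interpolation=cv2.INTER_CUBIC))
P=cloud(d);z=P[...,2];im=d['img'].astype(int)
M=(z>30)&(z<52)&(abs(P[...,0]-400)<45)&(abs(P[...,1]-240)<45)&(im[...,0]>im[...,2]+40)
q=P[M];print(d['o']['ee_pos'],len(q),cv2.minEnclosingCircle(q[:,:2].astype(np.float32)),np.percentile(q,[1,99],axis=0).round(1))
M2=(z>48)&(z<70)&(abs(P[...,0]-400)<25)&(abs(P[...,1]-240)<25);q2=P[M2];print('stem',q2.mean(0),q2.max(0))
g=(im[...,1]>im[...,0]+10)&(abs(P[...,0]-400)<30)&(abs(P[...,1]-240)<30);print('green',P[g].mean(0),P[g].min(0),P[g].max(0))
c,r=cv2.minEnclosingCircle(q[:,:2].astype(np.float32))
a=np.degrees(np.arctan2(q[:,1]-c[1],q[:,0]-c[0]));rr=np.hypot(q[:,0]-c[0],q[:,1]-c[1])
for k in range(-180,180,15):
    s=rr[(a>=k)&(a<k+15)]
    print(k,round(s.max(),1) if len(s) else None,end='; ')
E
```

```text
[481.29634267 225.7809551  157.18911265] 899 ((399.1240539550781, 243.25755310058594), 21.944421768188477) [[381.8 224.2  31.2]
 [420.2 263.9  50.4]]
stem [399.77812275 243.48767856  50.19095318] [415.68825302 259.8619849   64.92123837]
green [401.47338273 243.99727829  54.79163992] [393.00875926 237.74202087  48.2969827 ] [406.29185753 249.25627583  64.92123837]
-180 21.1; -165 17.4; -150 18.1; -135 17.4; -120 17.6; -105 21.9; -90 21.0; -75 20.9; -60 20.6; -45 18.6; -30 20.0; -15 21.6; 0 21.9; 15 21.7; 30 20.4; 45 19.2; 60 19.8; 75 21.4; 90 21.9; 105 19.8; 120 18.7; 135 18.0; 150 18.3; 165 18.8;
```

View pics/z25.png

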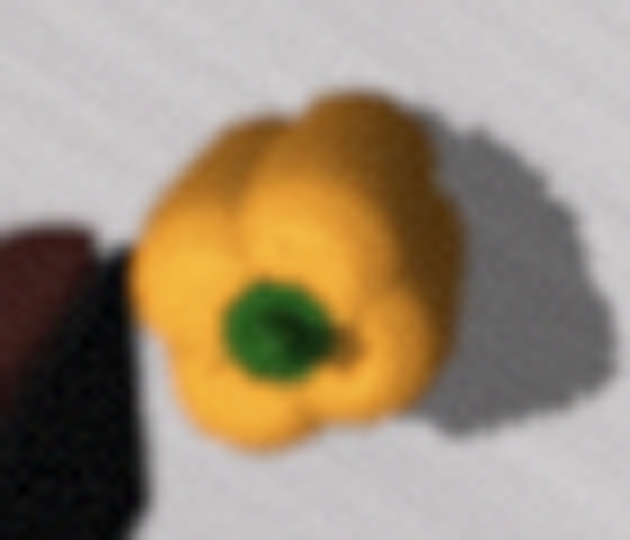

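Call:
jog_arm:
  steps:
    - {"dp": [-0.4,0.1,-0.1],"turn": [-0.001,0.001,0.02],"claw": 1}
    - {"dp": [-0.8,0.2,-0.4],"turn": [-0.001,0.001,0.045],"claw": 1}
    - {"dp": [-1,0.21,-0.8],"turn": [-0.001,0.001,0.045],"claw": 1}
    - {"dp": [-1,0.21,-0.95],"turn": [-0.001,0.001,0.045],"claw": 1}
    - {"dp": [-1,0.21,-0.95],"turn": [-0.001,0.001,0.045],"claw": 1}
    - {"dp": [-1,0.21,-0.95],"turn": [-0.001,0.001,0.045],"claw": 1}
    - {"dp": [-1,0.21,-0.95],"turn": [-0.001,0.001,0.045],"claw": 1}

```text
t: 28.22
ee_pos: [403.2, 242.9, 81.8]
orientation: [-1.477, 0.625, -0.627]
ft_force: [-0.5, 0.4, -0.5]
width: 88.2
```

```bash
python3 - <<'E'
from h import *
for i in range(2): d=cam('wrist')
save(d,'w26')
P=cloud(d);z=P[...,2];im=d['img'].astype(int)
M=(z>30)&(z<52)&(abs(P[...,0]-400)<45)&(abs(P[...,1]-240)<45)&(im[...,0]>im[...,2]+40)
q=P[M];print(d['o']['ee_pos'],len(q),cv2.minEnclosingCircle(q[:,:2].astype(np.float32)),np.percentile(q,[1,99],axis=0).round(1))
E
python3 st.py
```

```text
[403.18113202 242.95079308  82.04673587] 1554 ((399.89544677734375, 243.3563690185547), 21.967180252075195) [[380.6 225.   32.8]
 [419.8 264.1  50. ]]
t 28.32 p [403.  242.9  82.1] jaw -45.9 down [ 0.002  0.001 -1.   ] q [ 0.52  0.38  2.04 -0.    0.71  1.32] w 88.1 F [-0.1  0.1  0.5]
```

View pics/w26.png

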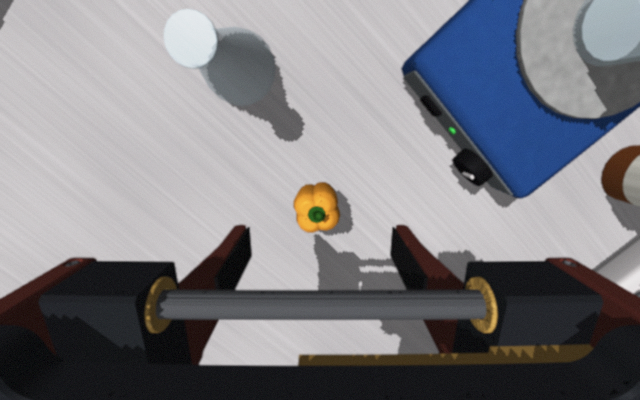

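Call:
jog_arm:
  steps:
    - {"dp": [-0.038,0.004,-0.3],"turn": [0,0,0],"claw": 1}
    - {"dp": [-0.038,0.004,-0.65],"turn": [0,0,0],"claw": 1}
    - {"dp": [-0.038,0.004,-0.925],"turn": [0,0,0],"claw": 0.9}
    - {"dp": [-0.038,0.004,-0.925],"turn": [0,0,0],"claw": 0.8}
    - {"dp": [-0.038,0.004,-0.925],"turn": [0,0,0],"claw": 0.7}
    - {"dp": [-0.038,0.004,-0.925],"turn": [0,0,0],"claw": 0.6}
    - {"dp": [-0.038,0.004,-0.925],"turn": [0,0,0],"claw": 0.55}
    - {"dp": [-0.038,0.004,-0.925],"turn": [0,0,0],"claw": 0.55}
    - {"dp": [-0.038,0.004,-0.925],"turn": [0,0,0],"claw": 0.55}
    - {"dp": [-0.038,0.004,-0.925],"turn": [0,0,0],"claw": 0.55}

```text
t: 29.15
ee_pos: [400.5, 243.5, 8.9]
orientation: [-1.476, 0.624, -0.628]
ft_force: [-0.2, -0.6, -0.6]
width: 48.7
```

```bash
python3 - <<'E'
from h import *
d=cam('wrist');save(d,'w27')
E
python3 st.py
```

```text
t 29.2 p [400.3 243.4   8.7] jaw -45.9 down [ 0.003  0.001 -1.   ] q [ 0.52  0.52  2.07 -0.    0.54  1.32] w 48.2 F [-0.4 -0.2  0. ]
```

View pics/w27.png

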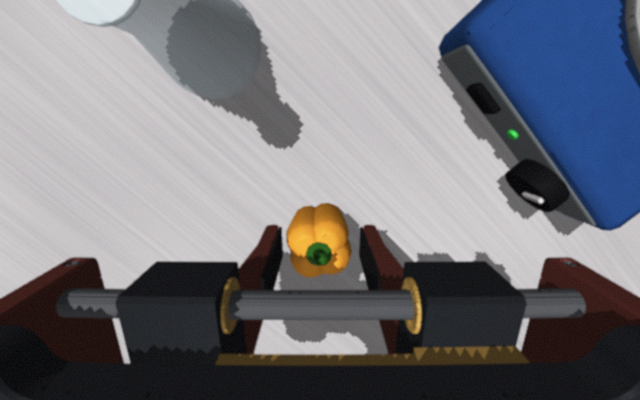

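Call:
jog_arm:
  steps:
    - {"dp": [0,0,0],"turn": [0,0,0],"claw": 0.45}
    - {"dp": [0,0,0],"turn": [0,0,0],"claw": 0.35}
    - {"dp": [0,0,0],"turn": [0,0,0],"claw": 0.35}
    - {"dp": [0,0,0],"turn": [0,0,0],"claw": 0.35}
    - {"dp": [0,0,0],"turn": [0,0,0],"claw": 0.35}
    - {"dp": [0,0,0],"turn": [0,0,0],"claw": 0.35}
    - {"dp": [0,0,0],"turn": [0,0,0],"claw": 0.35}

```text
t: 29.78
ee_pos: [400.4, 243.6, 8.8]
orientation: [-1.476, 0.624, -0.628]
ft_force: [0.3, 0.5, 5.2]
width: 41.8
```

```bash
python3 - <<'E'
from h import *
d=cam('wrist');cv2.imwrite('pics/z28.png',cv2.resize(d['img'][190:300,250:390,::-1],None,fx=5,fy=5))
Ti=np.array(d['hand_eye']);v,u=np.mgrid[190:300,250:390]
r=(ray(d,np.c_[u.ravel(),v.ravel()])*d['range_z'][190:300,250:390].reshape(-1,1))@Ti[:3,:3].T+Ti[:3,3]
im=d['img'][190:300,250:390].reshape(-1,3).astype(int)
pe=(im[:,0]>im[:,2]+60)&(im[:,0]>120);print('pepper y(top)',np.percentile(r[pe,1],[1,10]))
f=(im.sum(1)<130)&(abs(r[:,0])<40)&(abs(r[:,2])<14)&(im[:,1]<=im[:,0]+5);print('finger y max',np.sort(r[f,1])[-15:].round(1))
d=cam('scene');cv2.imwrite('pics/s28.png',cv2.resize(d['img'][90:170,280:380,::-1],None,fx=6,fy=6))
E
python3 st.py
```

```text
pepper y(top) [-41.69446406 -40.66947317]
finger y max [-30.2 -30.1 -30.1 -30.  -30.  -29.9 -29.8 -29.7 -29.6 -29.2 -29.1 -28.9
 -28.8 -28.7 -28.6]
t 29.88 p [400.5 243.6   8.8] jaw -45.9 down [ 0.003  0.002 -1.   ] q [ 0.52  0.52  2.07 -0.    0.54  1.32] w 41.6 F [-1.7 -0.3  5.6]
```

View pics/z28.png

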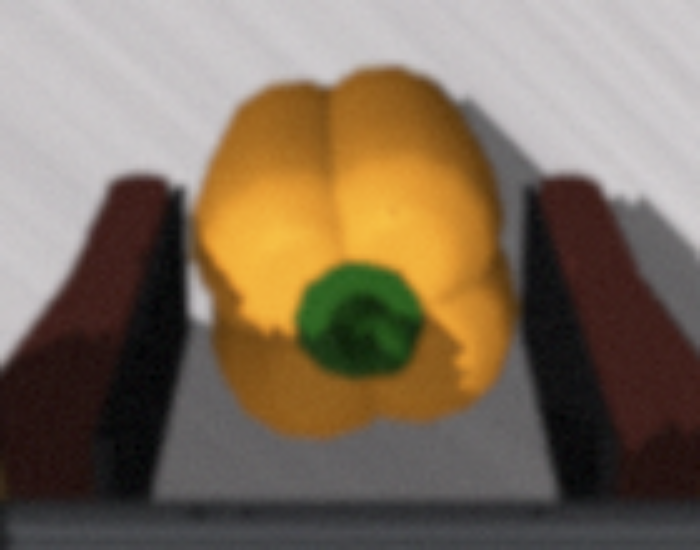

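View pics/s28.png

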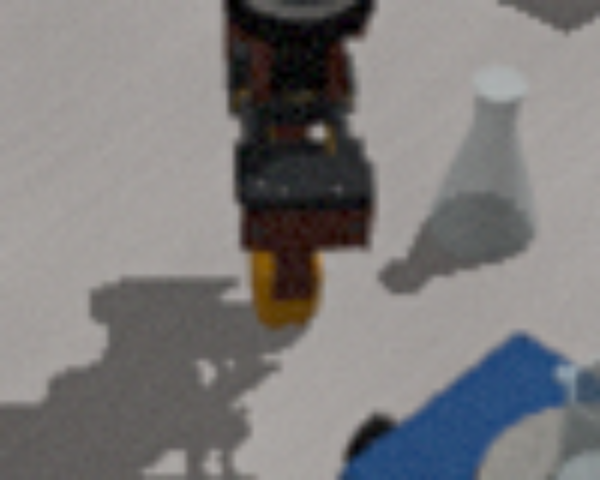

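Call:
jog_arm:
  steps:
    - {"dp": [0,0,0],"turn": [0,0,0],"claw": 0.6}
    - {"dp": [0,0,0],"turn": [0,0,0],"claw": 0.6}
    - {"dp": [0,0,-0.01],"turn": [0,0,0],"claw": 0.6}
    - {"dp": [0,0,-0.027],"turn": [0,0,0],"claw": 0.6}
    - {"dp": [0,0,-0.027],"turn": [0,0,0],"claw": 0.45}
    - {"dp": [0,0,-0.027],"turn": [0,0,0],"claw": 0.35}
    - {"dp": [0,0,-0.027],"turn": [0,0,0],"claw": 0.35}
    - {"dp": [0,0,-0.027],"turn": [0,0,0],"claw": 0.35}
    - {"dp": [0,0,-0.027],"turn": [0,0,0],"claw": 0.35}
    - {"dp": [0,0,-0.027],"turn": [0,0,0],"claw": 0.35}
    - {"dp": [0,0,-0.027],"turn": [0,0,0],"claw": 0.35}
    - {"dp": [0,0,-0.027],"turn": [0,0,0],"claw": 0.35}

```text
t: 30.88
ee_pos: [400.5, 243.6, 6.7]
orientation: [-1.476, 0.624, -0.628]
ft_force: [0.4, 0.2, -0.4]
width: 42.3
```

```bash
python3 st.py
```

```text
t 30.88 p [400.5 243.6   6.7] jaw -45.9 down [ 0.003  0.002 -1.   ] q [ 0.52  0.53  2.07 -0.    0.54  1.32] w 42.3 F [ 0.4  0.2 -0.4]
```

Call:
jog_arm:
  steps:
    - {"dp": [0,0,0],"turn": [0,0,0],"claw": 0.35}
    - {"dp": [0,0,0.02],"turn": [0,0,0],"claw": 0.35}
    - {"dp": [0,0,0.05],"turn": [0,0,0],"claw": 0.35}
    - {"dp": [0,0,0.1],"turn": [0,0,0],"claw": 0.35}
    - {"dp": [0,0,0.15],"turn": [0,0,0],"claw": 0.35}
    - {"dp": [0,0,0.15],"turn": [0,0,0],"claw": 0.35}

```text
t: 31.38
ee_pos: [401.0, 243.8, 19.5]
orientation: [-1.475, 0.623, -0.628]
ft_force: [0.3, -0.8, -0.4]
width: 42.3
```

```bash
python3 st.py; python3 - <<'E'
from h import *
d=cam('wrist');cv2.imwrite('pics/z29.png',cv2.resize(d['img'][190:300,250:390,::-1],None,fx=5,fy=5))
Ti=np.array(d['hand_eye']);v,u=np.mgrid[190:300,250:390]
r=(ray(d,np.c_[u.ravel(),v.ravel()])*d['range_z'][190:300,250:390].reshape(-1,1))@Ti[:3,:3].T+Ti[:3,3]
im=d['img'][190:300,250:390].reshape(-1,3).astype(int)
pe=(im[:,0]>im[:,2]+60)&(im[:,0]>120);print('pepper y(top)',np.percentile(r[pe,1],[1,10]))
d=cam('scene');cv2.imwrite('pics/s29.png',cv2.resize(d['img'][90:170,280:380,::-1],None,fx=6,fy=6))
E
python3 st.py
```

```text
t 31.38 p [401.  243.8  19.5] jaw -45.9 down [ 0.004  0.002 -1.   ] q [ 0.52  0.5   2.07 -0.    0.57  1.32] w 42.3 F [ 0.3 -0.8 -0.4]
pepper y(top) [-44.10632754 -43.08232969]
t 31.48 p [400.7 243.7  19. ] jaw -45.9 down [ 0.004  0.002 -1.   ] q [ 0.52  0.5   2.07 -0.    0.56  1.32] w 42.2 F [-0.5  0.3  0.2]
```

View pics/z29.png

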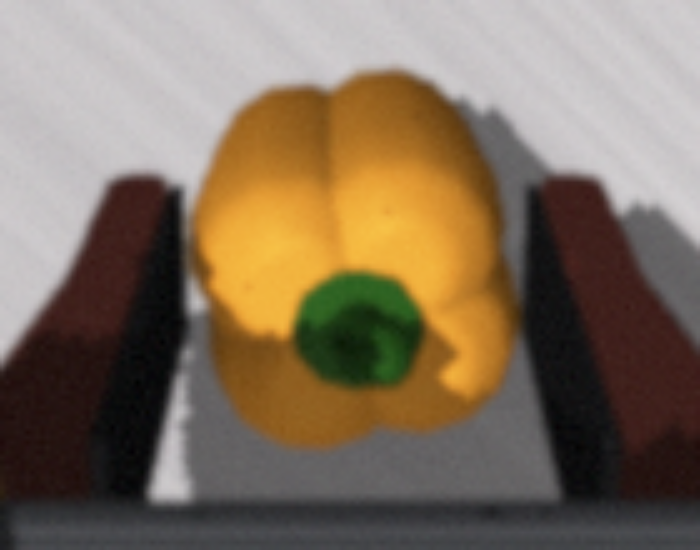

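View pics/s29.png

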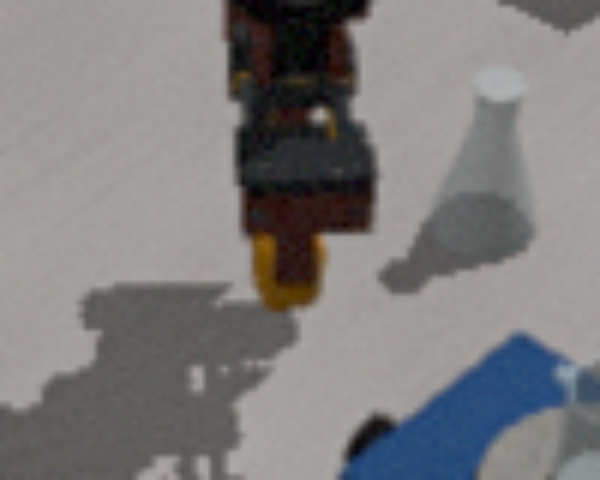

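Call:
jog_arm:
  steps:
    - {"dp": [0,0,0.15],"turn": [0,0,0],"claw": 0.35}
    - {"dp": [0,0,0.4],"turn": [0,0,0],"claw": 0.35}
    - {"dp": [0,0,0.7],"turn": [0,0,0],"claw": 0.35}
    - {"dp": [0,0,0.95],"turn": [0,0,0],"claw": 0.35}
    - {"dp": [0.05,-0.1,1],"turn": [0,0,0],"claw": 0.35}
    - {"dp": [0.15,-0.25,1],"turn": [0,0,0],"claw": 0.35}

```text
t: 31.98
ee_pos: [413.4, 224.2, 100.2]
orientation: [-1.473, 0.62, -0.628]
ft_force: [-0.3, -0.4, -0.8]
width: 42.2
```

Call:
jog_arm:
  steps:
    - {"dp": [0.1,-0.2,0.15],"turn": [0,0,0],"claw": 0.35}
    - {"dp": [0.25,-0.45,0.35],"turn": [0,0,0],"claw": 0.35}
    - {"dp": [0.4,-0.7,0.5],"turn": [0,0,0],"claw": 0.35}
    - {"dp": [0.57,-0.95,0.6],"turn": [0,0,0],"claw": 0.35}

```text
t: 32.32
ee_pos: [459.3, 146.7, 148.4]
orientation: [-1.473, 0.62, -0.628]
ft_force: [0.8, 0.0, -0.8]
width: 41.7
```

Call:
jog_arm:
  steps:
    - {"dp": [0.2,-0.32,0],"turn": [0,0,0],"claw": 0.35}
    - {"dp": [0.4,-0.64,0],"turn": [0,0,0],"claw": 0.35}
    - {"dp": [0.58,-0.95,0],"turn": [0,0,0],"claw": 0.35}

```text
t: 32.57
ee_pos: [506.3, 68.7, 147.7]
orientation: [-1.474, 0.62, -0.628]
ft_force: [0.7, 0.4, -0.8]
width: 42.1
```

```bash
python3 st.py
```

```text
t 32.57 p [506.3  68.7 147.7] jaw -45.8 down [ 0.007  0.003 -1.   ] q [0.11 0.32 1.92 0.   0.89 0.91] w 42.1 F [ 0.7  0.4 -0.8]
```

Remaining (122, -193.5).

Call:
jog_arm:
  steps:
    - {"dp": [0.2,-0.32,0],"turn": [0,0.001,0],"claw": 0.35}
    - {"dp": [0.4,-0.64,0],"turn": [-0.001,0.002,0],"claw": 0.35}
    - {"dp": [0.58,-0.95,0],"turn": [-0.001,0.002,0],"claw": 0.35}

```text
t: 32.82
ee_pos: [553.1, -9.5, 146.6]
orientation: [-1.479, 0.625, -0.624]
ft_force: [0.9, 0.9, -0.2]
width: 42.1
```

Call:
jog_arm:
  steps:
    - {"dp": [0.2,-0.32,0],"turn": [0,0,0],"claw": 0.35}
    - {"dp": [0.4,-0.64,0],"turn": [0,0,0],"claw": 0.35}
    - {"dp": [0.58,-0.9,0],"turn": [0,0,0],"claw": 0.35}
    - {"dp": [0.58,-0.9,0],"turn": [0,0,0],"claw": 0.35}

```text
t: 33.15
ee_pos: [601.5, -85.8, 145.5]
orientation: [-1.479, 0.626, -0.628]
ft_force: [0.2, 0.3, 0.2]
width: 42.0
```

```bash
python3 st.py;python3 - <<'E'
from h import *
for i in range(3): d=cam('wrist')
save(d,'w30')
print(d['o']['ee_pos'])
P=cloud(d);z=P[...,2]
M=(z>95)&(z<108)&(abs(P[...,0]-628)<50)&(abs(P[...,1]+125)<50);print(M.sum(),cv2.minEnclosingCircle(P[M][:,:2].astype(np.float32)))
E
python3 st.py
```

```text
t 33.15 p [601.5 -85.8 145.5] jaw -46.0 down [ 0.001 -0.001 -1.   ] q [-0.16  0.46  1.71 -0.    0.98  0.64] w 42.0 F [0.2 0.3 0.2]
[598.79062645 -82.65237058 145.1242751 ]
899 ((628.2528076171875, -124.95234680175781), 33.977725982666016)
t 33.3 p [598.3 -81.8 145.3] jaw -45.8 down [-0.003  0.    -1.   ] q [-0.16  0.45  1.71 -0.    0.98  0.64] w 42.6 F [-0.5  0.3  0.2]
```

View pics/w30.png

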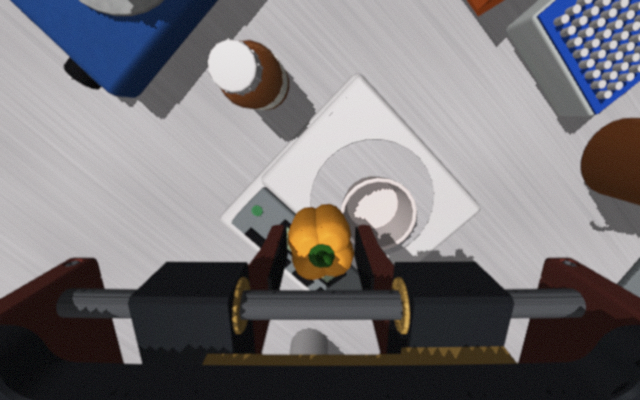

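Call:
jog_arm:
  steps:
    - {"dp": [0.13,-0.18,0],"turn": [0,-0.001,0],"claw": 0.35}
    - {"dp": [0.27,-0.38,0],"turn": [0,-0.001,0],"claw": 0.35}
    - {"dp": [0.38,-0.535,-0.05],"turn": [0,-0.001,0],"claw": 0.35}
    - {"dp": [0.38,-0.535,-0.15],"turn": [0,-0.001,0],"claw": 0.35}
    - {"dp": [0.38,-0.535,-0.28],"turn": [0,-0.001,0],"claw": 0.35}
    - {"dp": [0.38,-0.535,-0.35],"turn": [0,-0.001,0],"claw": 0.35}
    - {"dp": [0.38,-0.535,-0.35],"turn": [0,-0.001,0],"claw": 0.35}
    - {"dp": [0.38,-0.535,-0.35],"turn": [0,-0.001,0],"claw": 0.35}

```text
t: 33.97
ee_pos: [627.8, -123.8, 116.3]
orientation: [-1.479, 0.627, -0.623]
ft_force: [-0.5, 0.8, 0.1]
width: 42.2
```

```bash
python3 st.py;python3 - <<'E'
from h import *
for i in range(2): d=cam('wrist')
cv2.imwrite('pics/z31.png',cv2.resize(d['img'][150:300,240:400,::-1],None,fx=4.5,fy=4))
print(d['o']['ee_pos'])
P=cloud(d);z=P[...,2];im=d['img'].astype(int);c=d['o']['ee_pos']
Y=(im[...,0]>im[...,2]+50)&(abs(P[...,0]-c[0])<30)&(abs(P[...,1]-c[1])<30)&(z>c[2]+22)&(z<c[2]+45)
q=P[Y];print('pepper',cv2.minEnclosingCircle(q[:,:2].astype(np.float32)),z[Y].max())
d=cam('scene');cv2.imwrite('pics/s31.png',cv2.resize(d['img'][180:290,240:360,::-1],None,fx=5,fy=5))
E
python3 st.py
```

```text
t 33.97 p [ 627.8 -123.8  116.3] jaw -45.8 down [-0.002  0.001 -1.   ] q [-0.21  0.54  1.65  0.    0.96  0.59] w 42.2 F [-0.5  0.8  0.1]
[ 628.28833398 -123.92856748  116.9635496 ]
pepper ((629.1458740234375, -123.51092529296875), 21.08565330505371) 161.81741062438766
t 34.12 p [ 628.9 -124.2  117.7] jaw -45.8 down [ 0.001  0.    -1.   ] q [-0.21  0.54  1.65  0.    0.96  0.59] w 42.3 F [-0.6 -0.2 -0.7]
```

View pics/z31.png

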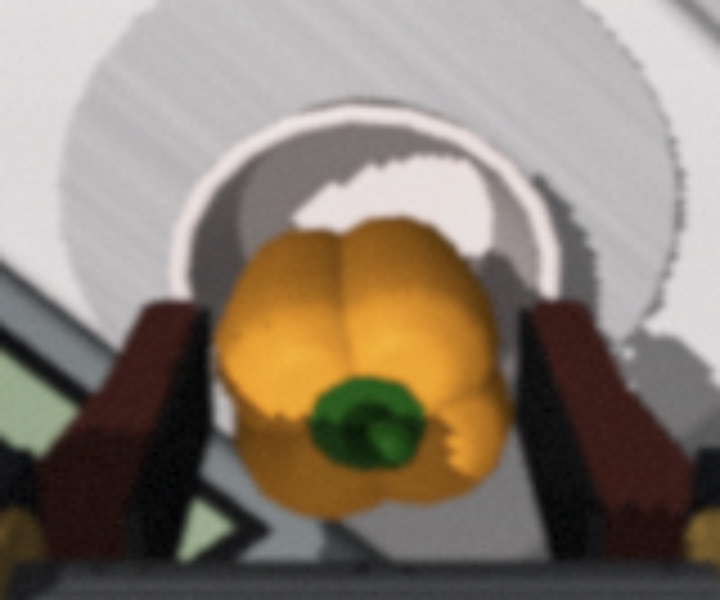

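View pics/s31.png

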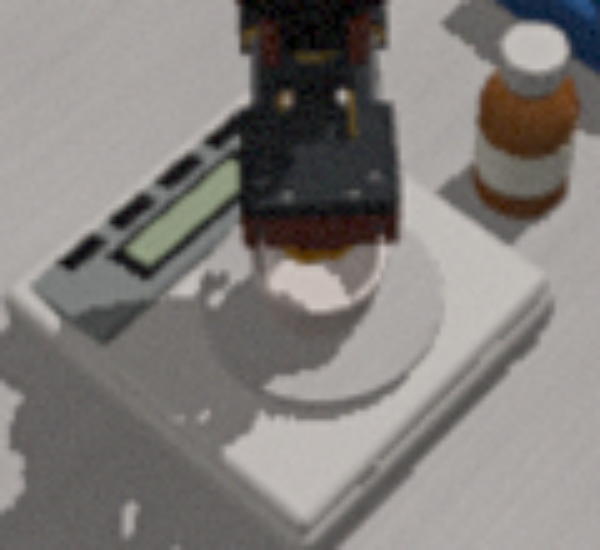

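Call:
jog_arm:
  steps:
    - {"dp": [-0.01,-0.01,-0.06],"turn": [0,0,0],"claw": 0.35}
    - {"dp": [-0.01,-0.01,-0.13],"turn": [0,0,0],"claw": 0.35}
    - {"dp": [-0.01,-0.01,-0.2],"turn": [0,0,0],"claw": 0.35}
    - {"dp": [-0.01,-0.01,-0.27],"turn": [0,0,0],"claw": 0.35}
    - {"dp": [-0.01,-0.01,-0.34],"turn": [0,0,0],"claw": 0.35}
    - {"dp": [-0.01,-0.01,-0.4],"turn": [0,0,0],"claw": 0.35}
    - {"dp": [-0.01,-0.01,-0.44],"turn": [0,0,0],"claw": 0.35}
    - {"dp": [-0.01,-0.01,-0.47],"turn": [0,0,0],"claw": 0.35}
    - {"dp": [-0.01,-0.01,-0.49],"turn": [0,0,0],"claw": 0.35}
    - {"dp": [-0.01,-0.01,-0.49],"turn": [0,0,0],"claw": 0.35}

```text
t: 34.95
ee_pos: [627.9, -125.0, 78.1]
orientation: [-1.478, 0.625, -0.625]
ft_force: [-0.1, -0.3, 0.3]
width: 42.1
```

```bash
python3 st.py;python3 - <<'E'
from h import *
d=cam('wrist')
cv2.imwrite('pics/z32.png',cv2.resize(d['img'][150:300,240:400,::-1],None,fx=4.5,fy=4))
E
python3 st.py
```

```text
t 34.95 p [ 627.9 -125.    78.1] jaw -45.8 down [ 0.  0. -1.] q [-0.22  0.59  1.66  0.    0.89  0.58] w 42.1 F [-0.1 -0.3  0.3]
t 35.0 p [ 628.1 -125.    78.4] jaw -45.8 down [ 0.001  0.    -1.   ] q [-0.22  0.59  1.66  0.    0.89  0.58] w 42.5 F [ 0.2 -0.2  0.3]
```

View pics/z32.png

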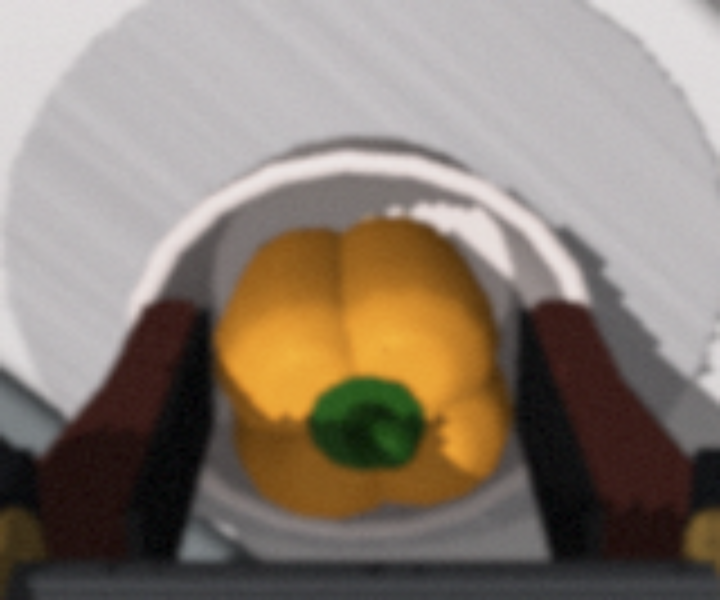

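Now the last ~3 mm, in small steps.

Call:
jog_arm:
  steps:
    - {"dp": [0,0,-0.01],"turn": [0,0,0],"claw": 0.35}
    - {"dp": [0,0,-0.02],"turn": [0,0,0],"claw": 0.35}
    - {"dp": [0,0,-0.025],"turn": [0,0,0],"claw": 0.35}
    - {"dp": [0,0,-0.025],"turn": [0,0,0],"claw": 0.35}

```text
t: 35.33
ee_pos: [628.1, -125.0, 76.4]
orientation: [-1.478, 0.625, -0.625]
ft_force: [-0.4, 0.0, -0.6]
width: 42.4
```

Call:
jog_arm:
  steps:
    - {"dp": [0,0,-0.006],"turn": [0,0,0],"claw": 0.35}
    - {"dp": [0,0,-0.012],"turn": [0,0,0],"claw": 0.35}
    - {"dp": [0,0,-0.012],"turn": [0,0,0],"claw": 0.35}

```text
t: 35.58
ee_pos: [628.1, -125.0, 75.4]
orientation: [-1.478, 0.624, -0.625]
ft_force: [-0.2, -0.2, 1.0]
width: 42.5
```

Call:
jog_arm:
  steps:
    - {"dp": [0,0,-0.005],"turn": [0,0,0],"claw": 0.35}
    - {"dp": [0,0,-0.008],"turn": [0,0,0],"claw": 0.35}
    - {"dp": [0,0,-0.008],"turn": [0,0,0],"claw": 0.35}

```text
t: 35.83
ee_pos: [628.3, -125.0, 75.3]
orientation: [-1.478, 0.624, -0.626]
ft_force: [-1.0, 0.8, 5.0]
width: 42.1
```

Call:
jog_arm:
  steps:
    - {"dp": [0,0,0.003],"turn": [0,0,0],"claw": 0.5}
    - {"dp": [0,0,0.003],"turn": [0,0,0],"claw": 0.55}
    - {"dp": [0,0,0.003],"turn": [0,0,0],"claw": 0.6}
    - {"dp": [0,0,0.003],"turn": [0,0,0],"claw": 0.65}
    - {"dp": [0,0,0.003],"turn": [0,0,0],"claw": 0.7}
    - {"dp": [0,0,0.003],"turn": [0,0,0],"claw": 0.7}
    - {"dp": [0,0,0.003],"turn": [0,0,0],"claw": 0.7}

```text
t: 36.42
ee_pos: [628.2, -125.0, 75.5]
orientation: [-1.478, 0.624, -0.626]
ft_force: [0.5, 0.2, -0.2]
width: 61.7
```

Call:
jog_arm:
  steps:
    - {"dp": [0,0,0.1],"turn": [0,0,0],"claw": 0.7}
    - {"dp": [0,0,0.3],"turn": [0,0,0],"claw": 0.7}
    - {"dp": [0,0,0.6],"turn": [0,0,0],"claw": 0.7}
    - {"dp": [0,0,1],"turn": [0,0,0],"claw": 0.7}
    - {"dp": [0,0,1],"turn": [0,0,0],"claw": 0.7}

```text
t: 36.83
ee_pos: [632.0, -125.7, 162.1]
orientation: [-1.476, 0.617, -0.633]
ft_force: [1.8, -0.8, 0.8]
width: 61.6
```

Call:
jog_arm:
  steps:
    - {"dp": [-0.4,0.1,0.4],"turn": [0,0,0],"claw": 0.7}
    - {"dp": [-0.8,0.2,0.4],"turn": [0,0,0],"claw": 0.7}
    - {"dp": [-1,0.2,0.4],"turn": [0,0,0],"claw": 0.7}

```text
t: 37.08
ee_pos: [550.0, -108.9, 195.8]
orientation: [-1.476, 0.616, -0.633]
ft_force: [-0.1, 0.3, -0.0]
width: 61.5
```

Call:
jog_arm:
  steps:
    - {"dp": [-0.4,0.2,0],"turn": [0,0,0],"claw": 0.7}
    - {"dp": [-0.8,0.4,0],"turn": [0,0,0],"claw": 0.7}
    - {"dp": [-1,0.5,0],"turn": [0,0,0],"claw": 0.7}
    - {"dp": [-1,0.5,0],"turn": [0,0,0],"claw": 0.7}
    - {"dp": [-1,0.5,0],"turn": [0,0,0],"claw": 0.7}

```text
t: 37.5
ee_pos: [470.2, -68.8, 196.6]
orientation: [-1.476, 0.614, -0.634]
ft_force: [0.4, 0.4, -0.8]
width: 61.5
```

```bash
python3 st.py;python3 - <<'E'
from h import *
d=cam('top');save(d,'t33')
s=cam('scene');save(s,'s33');cv2.imwrite('pics/z33.png',cv2.resize(s['img'][130:300,230:420,::-1],None,fx=4.2,fy=3.5))
for i in range(2): d=cam('wrist')
save(d,'w33')
E
python3 pp.py
```

```text
t 37.5 p [470.2 -68.8 196.6] jaw -45.8 down [ 0.013 -0.002 -1.   ] q [-0.17  0.19  1.96  0.    0.97  0.63] w 61.5 F [ 0.4  0.4 -0.8]
[471.4 -69.4 196. ]
bench -0.3035698367244777
pan [ 398   58  111  115 5924] [ 623.9 -113.1   64.4] ((629.5079345703125, -124.47412872314453), 62.148868560791016)
```

View pics/t33.png

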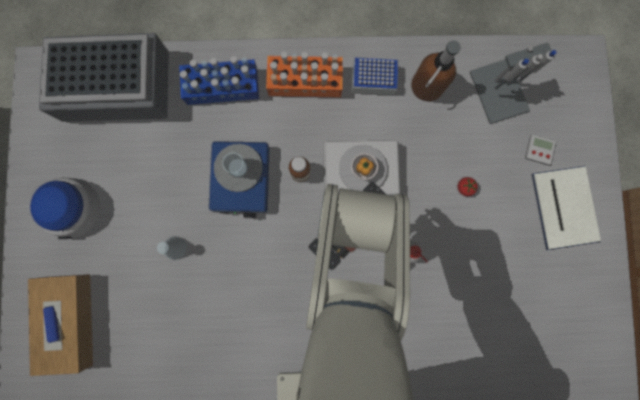

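View pics/z33.png

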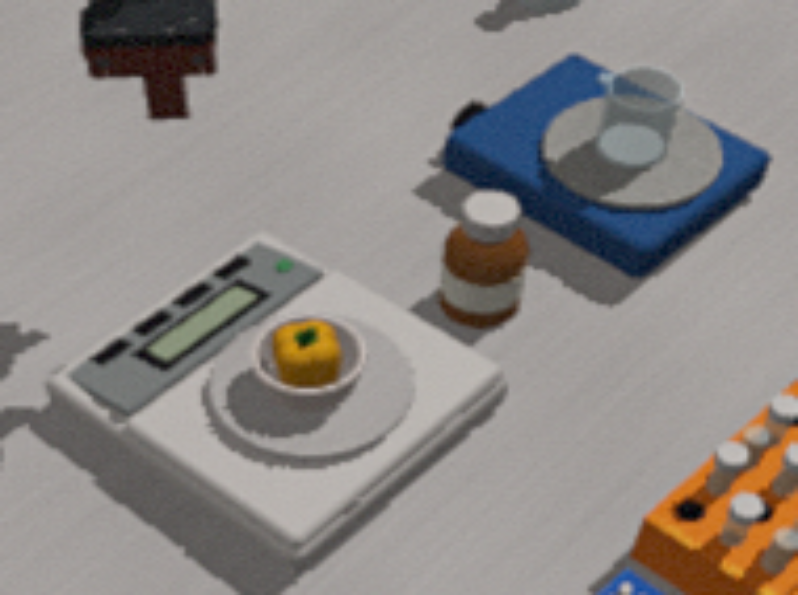

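View pics/w33.png

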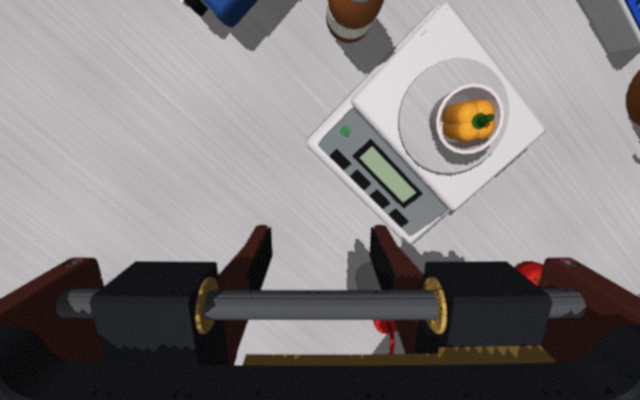

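```bash
python3 - <<'E'
from h import *
for n in('top','scene'):
    d=cam(n);P=cloud(d);x,y,z=P[...,0],P[...,1],P[...,2]
    for nm,c,lo,hi,r in(('cap',(634,36),114,128,30),('dishrim',(628,-125),97,106,45),('beakrim',(638,197),122,136,45),('pan',(628,-125),62,70,75),('plate',(638,197),58,66,75)):
        M=(z>lo)&(z<hi)&(np.hypot(x-c[0],y-c[1])<r);q=P[M][:,:2].astype(np.float32)
        if len(q)>4: print(n,nm,len(q),[np.round(v,1) for v in cv2.minEnclosingCircle(q)])
    for nm,c in(('tomato',(580,-405)),('flask',(440,376)),('wash',(412,-240))):
        M=(z>12)&(z<160)&(np.hypot(x-c[0],y-c[1])<60);print(n,nm,np.percentile(P[M],[2,98],axis=0).round().tolist())
E
python3 st.py
```

```text
top cap 156 [array([632.2,  38.2]), np.float64(17.2)]
top dishrim 136 [array([ 625.9, -125.3]), np.float64(33.7)]
top beakrim 121 [array([634.3, 195.4]), np.float64(28.7)]
top pan 1056 [array([ 627.7, -124.3]), np.float64(62.0)]
top plate 1335 [array([638.7, 197.4]), np.float64(74.4)]
top tomato [[555.0, -427.0, 20.0], [602.0, -380.0, 47.0]]
top flask [[410.0, 346.0, 14.0], [464.0, 388.0, 105.0]]
top wash [[389.0, -264.0, 72.0], [436.0, -228.0, 131.0]]
scene cap 122 [array([633.3,  38.2]), np.float64(18.0)]
scene dishrim 160 [array([ 626.6, -125.1]), np.float64(35.0)]
scene beakrim 126 [array([634.6, 195.4]), np.float64(28.8)]
scene pan 1015 [array([ 628.4, -123.8]), np.float64(63.2)]
scene plate 724 [array([638.8, 195.5]), np.float64(63.1)]
scene tomato [[561.0, -432.0, 20.0], [606.0, -386.0, 45.0]]
scene flask [[419.0, 347.0, 13.0], [464.0, 387.0, 104.0]]
scene wash [[397.0, -265.0, 15.0], [439.0, -218.0, 130.0]]
t 37.85 p [470.6 -69.2 195.6] jaw -45.8 down [ 0.011 -0.002 -1.   ] q [-0.17  0.2   1.96  0.    0.97  0.63] w 61.8 F [-0.9 -1.3 -0.2]
```

```bash
python3 -c "
from workcell import ctrl
print(ctrl.close_job())"
```

```text
the job is handed in; nothing more can be done
None
```

I finished the setup and handed it in at about t = 38 s. The final images show everything upright with the gripper clear. The hand-in gave no verdict.

The order was bottle to the midpoint, empty dish onto the pan and released, beaker onto the plate, then pepper into the dish, stem up. Each piece was lowered in small steps until the wrist felt a few newtons (about 3 to 6 N), then let go.

**Last checks (top and scene cameras):**

| Piece | Offset |
|---|---|
| Dish from pan centre | about 1–2 mm |
| Beaker from plate centre | about 2–3 mm, after allowing for its lip; the raw rim fit, lip included, was about 4 mm off |
| Bottle from the midpoint of pan and plate | about 2 mm |

The flask, tomato and wash bottle measured as they did at the start. I did not measure the pepper's position after release; the pictures show it standing upright in the dish.

**Disagreements:**
- **Fingertips:** the visible fingertips end about 26 mm short of the reported TCP. My first closing on the dish therefore passed above its rim without touching anything. The earlier bottle grip had probably held only the top of the cap, though it did not slip. From then on I planned with the 26 mm offset.
- **Cameras:** the bench cameras and the wrist camera differed by 2–4 mm on some points, more when the arm was still settling. I repeated the wrist readings with the arm settled before most grasps and placings.

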